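Load the pellet drying block and start it

ROBOT

A 6-joint arm with a two-finger parallel gripper is mounted at the origin on the work surface; the furniture and walls round the work are solid. World frame = base frame: x ahead of the robot, y to its left, z up, the work surface at z = 0. Lengths are in m, angles in rad, forces in N, time in s.
With the tool pointing down it reaches from about 0.35 to 0.975 m from the base axis. Payload 4.9 kg.
Tool frame: the origin (TCP) lies at the very end of the fingers, on their centre line; the grasp point (between the pads) lies 19 mm behind it; y points along the fingers, z is the direction in which the jaws open and shut, and the axes are right-handed (so a half turn about y gives the same grasp; the last joint's range is limited). The gripper opens to 85 mm and grips with 20 to 120 N. Pads are 22 mm wide; open, the fingers measure 114 mm over their backs; the gripper's body (76 mm by 85 mm) begins 54 mm behind the grasp point. The pads swing forward as they close: fully open they stand 13 mm farther back than shut.
Start: joints at [-1.238, 0.053, 1.613, -0, 1.476, -0.119], TCP at [0.273, -0.562, 0.207] pointing down, gripper open.
Joint ranges: [-3.01, 3.01], [-1.01, 2.22], [0.06, 2.58], [-1.02, 4.17], [0.09, 2.62], [-3.14, 3.14]. Speed limits (rad/s): [2.57, 2.57, 3.14, 3.14, 3.14, 3.14].

INTERFACE

Orientations are given as a rotation vector (axis times angle).
In Python, from station import monitor, viewer, ticket gives the robot as it stands.
- The arm moves only by the tool servo_tool, never from a script. Its argument "commands" is one flat list of numbers, 7 for each row, row after row: the turn, a rotation vector about the tool's x, y, z in rad, then the shift along the tool's x, y, z in cm, then the opening, from 0 (shut) to 1 (fully open). In form: [rx, ry, rz, dx, dy, dz, claw, rx, ry, rz, dx, dy, dz, claw, ...]. A call has 1 to 20 rows; each row shifts and turns the pose as measured when the row begins, along the tool's axes as they then stand; what a row does not reach is not made up. A row lasts 1/10 s, in which the tool goes at most 50 mm and 8.59 degrees, less where a joint would pass 70% of its speed; a pose out of reach is approached as far as the arm can. A call is refused whole if a number of a shift passes 5 or a number of a turn 0.15, either way. A call with a gripper value outside its range is refused whole. The fingers move at their own pace and stop on an object; "grip_force" is the grip in N (left out, the last holds). Time passes only in rows, so rows that do not move let the fingers close. It gives the time, the measured TCP pose, the force and the opening at its end, in the units of the state.
- monitor.get_obs(): the state, without advancing time (a new reading comes with each control period).
- viewer.get_image(name): name is "scene" or "top" or "wrist"; returns a dict with "frame" (420x560x3 uint8, red, green, blue), "depth" (420x560 float32, m along the optical axis (not along the pixel's ray), 0 where there is no reading), "camera_matrix" (3x3 intrinsics, pixels), "dist_coeffs" ([k1, k2, p1, p2, k3] as OpenCV has them; the pictures are not rectified), "cam_to_world" (4x4, takes a point from camera to world coordinates). Camera axes: x right, y down, z forward; pixel columns grow to the right and rows downward; lengths in m; the calibration is good to about 2 mm. A picture is of the moment at which its call begins.
- ticket.finish_job(): hands the job in, once; it reports no verdict.
The state is a dict: "t": time; "q": joint angles; "dq": joint speeds; "effort": joint torques, N m; "tool_pos": TCP position; "tool_rot": TCP orientation; "contact_force": force on the tool from outside, world axes, zero at the start; "wrist_torque": the same for the moment, N m; "opening": finger opening in m.
Only numpy, scipy, OpenCV 4.12 (cv2) and the standard library are available. Lean on these libraries where they do the work, as an engineer would, in place of code of your own. Each camera call takes 0.05 s, during which the arm holds its last target.

TASK

Take every sample pellet out of the pocket tray and lay it flat in the drying block, one to a round well; the pellet that is already in the block stays in its well. Also move the temperature probe from its parking opening on the tray to the probe opening of the block and push it fully home. Only when pellets and probe are all in, swing the block's toggle switch over to its far side to start it.

Things in the scene. Friction and masses are not known exactly. Their poses are not given: they have to be found in the camera images.
- station: drying block, fixed: metal block with six round wells in two rows of three, and in front of them (-x) a grey strip with the probe opening (+y part) and the toggle switch (-y part). Origin on the bench below the middle of the wells; outline x -131..61, y -74..74 mm; wells' face and opening are 44 mm above the bench. +x is its far side, away from the robot.
- tray: white pocket tray, fixed, same outline as the drying block: six square pockets (42 x 42 mm, 6 mm deep) in a face 30 mm above the bench, and in its front strip the probe's parking opening (12 mm wide, mouth 44 mm high). Origin as the block's. Tray and block stand left and right of the grey drawer box (210 mm high); which is where varies.
- switch (a joint): toggle switch of the drying block, a lever that stays where it is left; 0 = leaning 0.5 rad toward the block's -x (near side, off), 1.0 = leaning 0.5 rad toward +x (far side, running). Friction holds it; a push of a few newtons at its upper part swings it.
- switch_tip (a point): the centre of the 26 mm ball at the top of the toggle lever; the lever is 45 mm long from its pivot, which lies at x -96, y -32 mm of the block, 52 mm above the bench
- probe_opening (a point): centre of the mouth of the round probe opening of the drying block: vertical, 12 mm wide with a 2 mm chamfer, 38 mm deep, z up; offset (-105, 27) mm from the block's origin
- probe_head (a point): centre of the head of the cable-free temperature probe (84 mm long, 60 g): a rounded square head 26 x 26 mm, 48 mm tall, over a steel stem 8 mm thick, 36 mm long. z runs up the probe, x and y are square to the head's sides. Stands upright in the tray's parking opening at first. Fully home, the head's underside rests on the face round the opening.
- probe_tip (a point): lower end of the probe's stem, 60 mm below the head's centre
- well0 (a point): round well of the drying block, 42 mm wide and 8 mm deep, with a flat floor; this point is the centre of its mouth, x and y as the block's; offset (-32, -47) mm from the block's origin. A seated pellet's centre is 3 mm above this point.
- well1 (a point): round well of the drying block, 42 mm wide and 8 mm deep, with a flat floor; this point is the centre of its mouth, x and y as the block's; offset (-32, 0) mm from the block's origin. A seated pellet's centre is 3 mm above this point.
- well2 (a point): round well of the drying block, 42 mm wide and 8 mm deep, with a flat floor; this point is the centre of its mouth, x and y as the block's; offset (-32, 47) mm from the block's origin. A seated pellet's centre is 3 mm above this point.
- well3 (a point): round well of the drying block, 42 mm wide and 8 mm deep, with a flat floor; this point is the centre of its mouth, x and y as the block's; offset (32, -47) mm from the block's origin. A seated pellet's centre is 3 mm above this point.
- well4 (a point): round well of the drying block, 42 mm wide and 8 mm deep, with a flat floor; this point is the centre of its mouth, x and y as the block's; offset (32, 0) mm from the block's origin. A seated pellet's centre is 3 mm above this point.
- well5 (a point): round well of the drying block, 42 mm wide and 8 mm deep, with a flat floor; this point is the centre of its mouth, x and y as the block's; offset (32, 47) mm from the block's origin. A seated pellet's centre is 3 mm above this point.
- pellet0_c (a point): centre of a pressed sample pellet in a metal cup: a disc 36 mm across and 22 mm thick, 60 g, either side may be up (z is its axis); it lies flat in one of the tray's pockets at the start. May be absent.
- pellet1_c (a point): centre of a pressed sample pellet in a metal cup: a disc 36 mm across and 22 mm thick, 60 g, either side may be up (z is its axis); it lies flat in one of the tray's pockets at the start. May be absent.
- pellet2_c (a point): centre of a pressed sample pellet in a metal cup: a disc 36 mm across and 22 mm thick, 60 g, either side may be up (z is its axis); it lies flat in one of the tray's pockets at the start. May be absent.
- pellet3_c (a point): centre of a pressed sample pellet in a metal cup: a disc 36 mm across and 22 mm thick, 60 g, either side may be up (z is its axis); it lies flat in one of the tray's pockets at the start. May be absent.
- pellet4_c (a point): centre of a pressed sample pellet in a metal cup: a disc 36 mm across and 22 mm thick, 60 g, either side may be up (z is its axis); it lies flat in one of the tray's pockets at the start. May be absent.
- pellet5_c (a point): centre of a pressed sample pellet in a metal cup: a disc 36 mm across and 22 mm thick, 60 g, either side may be up (z is its axis); it lies flat in one of the tray's pockets at the start. May be absent.
- old0_c (a point): centre of a like pellet (36 mm across, 22 mm thick) that already lies in a well of the drying block at the start and stays there. May be absent; just one is present.
- old2_c (a point): centre of a like pellet (36 mm across, 22 mm thick) that already lies in a well of the drying block at the start and stays there. May be absent; just one is present.
- old3_c (a point): centre of a like pellet (36 mm across, 22 mm thick) that already lies in a well of the drying block at the start and stays there. May be absent; just one is present.
- old4_c (a point): centre of a like pellet (36 mm across, 22 mm thick) that already lies in a well of the drying block at the start and stays there. May be absent; just one is present.
Things that resemble listed ones, but are neither listed nor needed, are in the scene too. Leave any brown, green or orange look-alike of the part that bears pellet4_c alone.

How it is judged:
On the way, in this order (a step that is already met when the one before it is completed fails the run):
1. every pellet lies in a well of its own and the probe is home in the block's opening, with the switch still off (((horizontal distance between pellet0_c and well0 below 0.006 m and z of pellet0_c in the frame of well0 between -0.002 and 0.006 m) or (horizontal distance between pellet0_c and well1 below 0.006 m and z of pellet0_c in the frame of well1 between -0.002 and 0.006 m) or (horizontal distance between pellet0_c and well2 below 0.006 m and z of pellet0_c in the frame of well2 between -0.002 and 0.006 m) or (horizontal distance between pellet0_c and well3 below 0.006 m and z of pellet0_c in the frame of well3 between -0.002 and 0.006 m) or (horizontal distance between pellet0_c and well4 below 0.006 m and z of pellet0_c in the frame of well4 between -0.002 and 0.006 m) or (horizontal distance between pellet0_c and well5 below 0.006 m and z of pellet0_c in the frame of well5 between -0.002 and 0.006 m)) and ((horizontal distance between pellet1_c and well0 below 0.006 m and z of pellet1_c in the frame of well0 between -0.002 and 0.006 m) or (horizontal distance between pellet1_c and well1 below 0.006 m and z of pellet1_c in the frame of well1 between -0.002 and 0.006 m) or (horizontal distance between pellet1_c and well2 below 0.006 m and z of pellet1_c in the frame of well2 between -0.002 and 0.006 m) or (horizontal distance between pellet1_c and well3 below 0.006 m and z of pellet1_c in the frame of well3 between -0.002 and 0.006 m) or (horizontal distance between pellet1_c and well4 below 0.006 m and z of pellet1_c in the frame of well4 between -0.002 and 0.006 m) or (horizontal distance between pellet1_c and well5 below 0.006 m and z of pellet1_c in the frame of well5 between -0.002 and 0.006 m)) and ((horizontal distance between pellet2_c and well0 below 0.006 m and z of pellet2_c in the frame of well0 between -0.002 and 0.006 m) or (horizontal distance between pellet2_c and well1 below 0.006 m and z of pellet2_c in the frame of well1 between -0.002 and 0.006 m) or (horizontal distance between pellet2_c and well2 below 0.006 m and z of pellet2_c in the frame of well2 between -0.002 and 0.006 m) or (horizontal distance between pellet2_c and well3 below 0.006 m and z of pellet2_c in the frame of well3 between -0.002 and 0.006 m) or (horizontal distance between pellet2_c and well4 below 0.006 m and z of pellet2_c in the frame of well4 between -0.002 and 0.006 m) or (horizontal distance between pellet2_c and well5 below 0.006 m and z of pellet2_c in the frame of well5 between -0.002 and 0.006 m)) and ((horizontal distance between pellet3_c and well0 below 0.006 m and z of pellet3_c in the frame of well0 between -0.002 and 0.006 m) or (horizontal distance between pellet3_c and well1 below 0.006 m and z of pellet3_c in the frame of well1 between -0.002 and 0.006 m) or (horizontal distance between pellet3_c and well2 below 0.006 m and z of pellet3_c in the frame of well2 between -0.002 and 0.006 m) or (horizontal distance between pellet3_c and well3 below 0.006 m and z of pellet3_c in the frame of well3 between -0.002 and 0.006 m) or (horizontal distance between pellet3_c and well4 below 0.006 m and z of pellet3_c in the frame of well4 between -0.002 and 0.006 m) or (horizontal distance between pellet3_c and well5 below 0.006 m and z of pellet3_c in the frame of well5 between -0.002 and 0.006 m)) and ((horizontal distance between pellet4_c and well0 below 0.006 m and z of pellet4_c in the frame of well0 between -0.002 and 0.006 m) or (horizontal distance between pellet4_c and well1 below 0.006 m and z of pellet4_c in the frame of well1 between -0.002 and 0.006 m) or (horizontal distance between pellet4_c and well2 below 0.006 m and z of pellet4_c in the frame of well2 between -0.002 and 0.006 m) or (horizontal distance between pellet4_c and well3 below 0.006 m and z of pellet4_c in the frame of well3 between -0.002 and 0.006 m) or (horizontal distance between pellet4_c and well4 below 0.006 m and z of pellet4_c in the frame of well4 between -0.002 and 0.006 m) or (horizontal distance between pellet4_c and well5 below 0.006 m and z of pellet4_c in the frame of well5 between -0.002 and 0.006 m)) and ((horizontal distance between pellet5_c and well0 below 0.006 m and z of pellet5_c in the frame of well0 between -0.002 and 0.006 m) or (horizontal distance between pellet5_c and well1 below 0.006 m and z of pellet5_c in the frame of well1 between -0.002 and 0.006 m) or (horizontal distance between pellet5_c and well2 below 0.006 m and z of pellet5_c in the frame of well2 between -0.002 and 0.006 m) or (horizontal distance between pellet5_c and well3 below 0.006 m and z of pellet5_c in the frame of well3 between -0.002 and 0.006 m) or (horizontal distance between pellet5_c and well4 below 0.006 m and z of pellet5_c in the frame of well4 between -0.002 and 0.006 m) or (horizontal distance between pellet5_c and well5 below 0.006 m and z of pellet5_c in the frame of well5 between -0.002 and 0.006 m)) and horizontal distance between old0_c and well0 below 0.006 m and z of old0_c in the frame of well0 between -0.002 and 0.006 m and horizontal distance between old2_c and well2 below 0.006 m and z of old2_c in the frame of well2 between -0.002 and 0.006 m and horizontal distance between old3_c and well3 below 0.006 m and z of old3_c in the frame of well3 between -0.002 and 0.006 m and horizontal distance between old4_c and well4 below 0.006 m and z of old4_c in the frame of well4 between -0.002 and 0.006 m and horizontal distance between probe_tip and probe_opening below 0.005 m and z of probe_tip in the frame of probe_opening below -0.032 m and angle between probe_tip's own z axis and vertical below 0.1 rad and value of joint switch below 0.6 rad), for 0.2 s.
2. then the switch is swung to its far side (value of joint switch above 0.85 rad), for 0.2 s.
At the end, for the whole second after the job is handed in: every pellet lies flat in a well of its own (centre within 6 mm of the axis), the one already in the block is still in its well, the probe is at least 32 mm deep in the block's opening and upright within 0.1 rad, the switch is past 0.85 of its 1.0 swing, all at rest (((horizontal distance between pellet0_c and well0 below 0.006 m and z of pellet0_c in the frame of well0 between -0.002 and 0.006 m) or (horizontal distance between pellet0_c and well1 below 0.006 m and z of pellet0_c in the frame of well1 between -0.002 and 0.006 m) or (horizontal distance between pellet0_c and well2 below 0.006 m and z of pellet0_c in the frame of well2 between -0.002 and 0.006 m) or (horizontal distance between pellet0_c and well3 below 0.006 m and z of pellet0_c in the frame of well3 between -0.002 and 0.006 m) or (horizontal distance between pellet0_c and well4 below 0.006 m and z of pellet0_c in the frame of well4 between -0.002 and 0.006 m) or (horizontal distance between pellet0_c and well5 below 0.006 m and z of pellet0_c in the frame of well5 between -0.002 and 0.006 m)) and ((horizontal distance between pellet1_c and well0 below 0.006 m and z of pellet1_c in the frame of well0 between -0.002 and 0.006 m) or (horizontal distance between pellet1_c and well1 below 0.006 m and z of pellet1_c in the frame of well1 between -0.002 and 0.006 m) or (horizontal distance between pellet1_c and well2 below 0.006 m and z of pellet1_c in the frame of well2 between -0.002 and 0.006 m) or (horizontal distance between pellet1_c and well3 below 0.006 m and z of pellet1_c in the frame of well3 between -0.002 and 0.006 m) or (horizontal distance between pellet1_c and well4 below 0.006 m and z of pellet1_c in the frame of well4 between -0.002 and 0.006 m) or (horizontal distance between pellet1_c and well5 below 0.006 m and z of pellet1_c in the frame of well5 between -0.002 and 0.006 m)) and ((horizontal distance between pellet2_c and well0 below 0.006 m and z of pellet2_c in the frame of well0 between -0.002 and 0.006 m) or (horizontal distance between pellet2_c and well1 below 0.006 m and z of pellet2_c in the frame of well1 between -0.002 and 0.006 m) or (horizontal distance between pellet2_c and well2 below 0.006 m and z of pellet2_c in the frame of well2 between -0.002 and 0.006 m) or (horizontal distance between pellet2_c and well3 below 0.006 m and z of pellet2_c in the frame of well3 between -0.002 and 0.006 m) or (horizontal distance between pellet2_c and well4 below 0.006 m and z of pellet2_c in the frame of well4 between -0.002 and 0.006 m) or (horizontal distance between pellet2_c and well5 below 0.006 m and z of pellet2_c in the frame of well5 between -0.002 and 0.006 m)) and ((horizontal distance between pellet3_c and well0 below 0.006 m and z of pellet3_c in the frame of well0 between -0.002 and 0.006 m) or (horizontal distance between pellet3_c and well1 below 0.006 m and z of pellet3_c in the frame of well1 between -0.002 and 0.006 m) or (horizontal distance between pellet3_c and well2 below 0.006 m and z of pellet3_c in the frame of well2 between -0.002 and 0.006 m) or (horizontal distance between pellet3_c and well3 below 0.006 m and z of pellet3_c in the frame of well3 between -0.002 and 0.006 m) or (horizontal distance between pellet3_c and well4 below 0.006 m and z of pellet3_c in the frame of well4 between -0.002 and 0.006 m) or (horizontal distance between pellet3_c and well5 below 0.006 m and z of pellet3_c in the frame of well5 between -0.002 and 0.006 m)) and ((horizontal distance between pellet4_c and well0 below 0.006 m and z of pellet4_c in the frame of well0 between -0.002 and 0.006 m) or (horizontal distance between pellet4_c and well1 below 0.006 m and z of pellet4_c in the frame of well1 between -0.002 and 0.006 m) or (horizontal distance between pellet4_c and well2 below 0.006 m and z of pellet4_c in the frame of well2 between -0.002 and 0.006 m) or (horizontal distance between pellet4_c and well3 below 0.006 m and z of pellet4_c in the frame of well3 between -0.002 and 0.006 m) or (horizontal distance between pellet4_c and well4 below 0.006 m and z of pellet4_c in the frame of well4 between -0.002 and 0.006 m) or (horizontal distance between pellet4_c and well5 below 0.006 m and z of pellet4_c in the frame of well5 between -0.002 and 0.006 m)) and ((horizontal distance between pellet5_c and well0 below 0.006 m and z of pellet5_c in the frame of well0 between -0.002 and 0.006 m) or (horizontal distance between pellet5_c and well1 below 0.006 m and z of pellet5_c in the frame of well1 between -0.002 and 0.006 m) or (horizontal distance between pellet5_c and well2 below 0.006 m and z of pellet5_c in the frame of well2 between -0.002 and 0.006 m) or (horizontal distance between pellet5_c and well3 below 0.006 m and z of pellet5_c in the frame of well3 between -0.002 and 0.006 m) or (horizontal distance between pellet5_c and well4 below 0.006 m and z of pellet5_c in the frame of well4 between -0.002 and 0.006 m) or (horizontal distance between pellet5_c and well5 below 0.006 m and z of pellet5_c in the frame of well5 between -0.002 and 0.006 m)) and horizontal distance between old0_c and well0 below 0.006 m and z of old0_c in the frame of well0 between -0.002 and 0.006 m and horizontal distance between old2_c and well2 below 0.006 m and z of old2_c in the frame of well2 between -0.002 and 0.006 m and horizontal distance between old3_c and well3 below 0.006 m and z of old3_c in the frame of well3 between -0.002 and 0.006 m and horizontal distance between old4_c and well4 below 0.006 m and z of old4_c in the frame of well4 between -0.002 and 0.006 m and horizontal distance between probe_tip and probe_opening below 0.005 m and z of probe_tip in the frame of probe_opening below -0.032 m and angle between probe_tip's own z axis and vertical below 0.1 rad and linear speed of each of probe, pellet0, pellet1, pellet2, pellet3, pellet4, pellet5, old0, old2, old3, old4 below 0.02 m/s and value of joint switch above 0.85 rad); the robot touches nothing.
Of pellet0, pellet1, pellet2, pellet3, pellet4, pellet5 only 3 to 5 are there at a start; the rules pass over those that are not, and their reading is None.
Of old0, old2, old3, old4 only 1 to 1 are there at a start; the rules pass over those that are not, and their reading is None.
At some moment in a run one of pellet0, pellet1, pellet2, pellet3, pellet4, pellet5 may be knocked a few centimetres aside while the robot is not near it.
Once in a run the grip may slacken for a moment while it holds something.
It also fails if it takes over 210 s, if anything falls off the work surface, if the arm or the gripper's body presses on something with over 40 N, if the wrist force passes 120 N, or if a joint passes its speed limit or range.

## Working session

There is one attempt and no reset: what is moved stays moved. The work goes in short steps, Python scripts to look and compute and a tool call to move; the robot and the scene stay as the last step left them, time stands still between calls to the robot, and variables do not carry over. Pictures are saved under pics/ and viewed, and the job is handed in when it is done.

Besides the shell and the picture viewer there is one more tool, called as name(argument=value, ...), one argument or row to a line, values as JSON. servo_tool: Moves the arm, as the interface text tells. Its arguments: {"type":"object","properties":{"commands":{"type":"array","items":{"type":"number"}},"grip_force":{"type":"number"}},"required":["commands"]}

```bash
ls; mkdir -p pics; cat > h.py <<'E'
import numpy as np, cv2
from scipy.spatial.transform import Rotation as R
from station import monitor, viewer, ticket
def grab(n,save=None):
    d=viewer.get_image(n)
    if save: cv2.imwrite('pics/'+save,d['frame'][:,:,::-1])
    return d
def cloud(d):
    z=d['depth']; h,w=z.shape
    K=np.array(d['camera_matrix']); D=np.array(d['dist_coeffs'])
    u,v=np.meshgrid(np.arange(w,dtype=float),np.arange(h,dtype=float))
    p=cv2.undistortPoints(np.stack([u.ravel(),v.ravel()],1)[:,None],K,D)[:,0].reshape(h,w,2)
    c=np.dstack([p*z[...,None],z])
    T=np.array(d['cam_to_world'])
    W=c@T[:3,:3].T+T[:3,3]
    W[z==0]=np.nan
    return W
def proj(d,P):
    T=np.linalg.inv(np.array(d['cam_to_world']))
    r,_=cv2.Rodrigues(T[:3,:3])
    return cv2.projectPoints(np.atleast_2d(np.array(P,float)),r,T[:3,3],np.array(d['camera_matrix']),np.array(d['dist_coeffs']))[0][:,0]
def state():
    o=monitor.get_obs()
    print('t',round(o['t'],2),'q',np.round(o['q'],3),'pos',np.round(o['tool_pos'],4),'rot',np.round(o['tool_rot'],3),'F',np.round(o['contact_force'],1),'op',round(o['opening'],4))
    print(np.round(R.from_rotvec(o['tool_rot']).as_matrix(),3))
    return o
E
python3 - <<'E'
from h import *
state()
for n in ['scene','top','wrist']:
    d=grab(n,n+'0.png'); print(n,np.round(d['cam_to_world'],3).tolist(),np.round(d['camera_matrix'],1).tolist())
E
```

```text
pics
t 0.0 q [-1.238  0.053  1.614 -0.     1.476 -0.119] pos [ 0.2726 -0.5617  0.2057] rot [-0.453  1.973 -1.969] F [ 0.3  1.3 -0.1] op 0.0855
[[-0.9   -0.001  0.437]
 [-0.437  0.002 -0.9  ]
 [-0.    -1.    -0.002]]
scene [[0.471, -0.377, 0.798, -0.886], [-0.882, -0.217, 0.419, -0.76], [0.015, -0.901, -0.434, 0.799], [0.0, 0.0, 0.0, 1.0]] [[519.8, 0.0, 284.4], [0.0, 519.8, 217.6], [0.0, 0.0, 1.0]]
top [[-0.029, -0.992, 0.124, 0.241], [-1.0, 0.028, -0.006, -0.078], [0.003, -0.124, -0.992, 1.444], [0.0, 0.0, 0.0, 1.0]] [[493.7, 0.0, 287.5], [0.0, 493.7, 212.5], [0.0, 0.0, 1.0]]
wrist [[0.435, -0.862, -0.259, 0.338], [-0.9, -0.418, -0.123, -0.529], [-0.002, 0.286, -0.958, 0.373], [0.0, 0.0, 0.0, 1.0]] [[341.5, 0.0, 280.9], [0.0, 341.5, 213.0], [0.0, 0.0, 1.0]]
```

View pics/scene0.png

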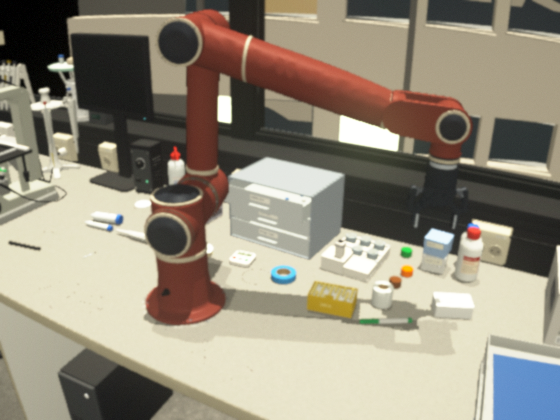

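View pics/top0.png

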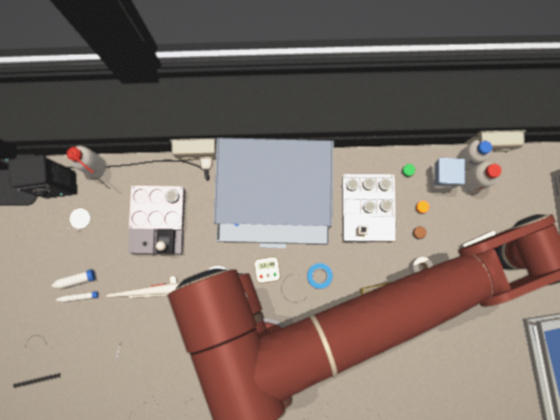

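View pics/wrist0.png

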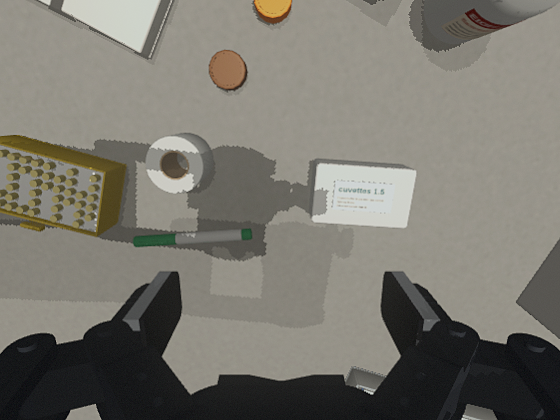

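```bash
python3 - <<'E'
from h import *
d=grab('top'); W=cloud(d); f=d['frame'][:,:,::-1]
a=cv2.resize(f[165:265,110:210],(400,400),interpolation=cv2.INTER_CUBIC)
b=cv2.resize(f[160:260,330:430],(400,400),interpolation=cv2.INTER_CUBIC)
cv2.imwrite('pics/top_crop0.png',np.hstack([a,b]))
# height-based masks
for name,(r0,r1,c0,c1),lo,hi in [('block',(165,265,110,210),.036,.050),('tray',(160,260,330,430),.022,.036)]:
    S=W[r0:r1,c0:c1]; m=(S[...,2]>lo)&(S[...,2]<hi)
    m8=m.astype(np.uint8); n,l,st,ce=cv2.connectedComponentsWithStats(m8)
    k=1+np.argmax(st[1:,4]); P=S[l==k]
    rect=cv2.minAreaRect((P[:,:2]*1000).astype(np.float32)); print(name,rect,np.nanmedian(P[:,2]))
m=(W[...,2]>.015)&(W[...,2]<.12)
E
```

```text
block ((408.7822265625, 292.82574462890625), (152.047119140625, 191.7796630859375), 87.65885925292969) 0.042462024339755655
tray ((426.97296142578125, -322.2787170410156), (149.61676025390625, 191.5665740966797), 88.36168670654297) 0.028960715723202357
```

View pics/top_crop0.png

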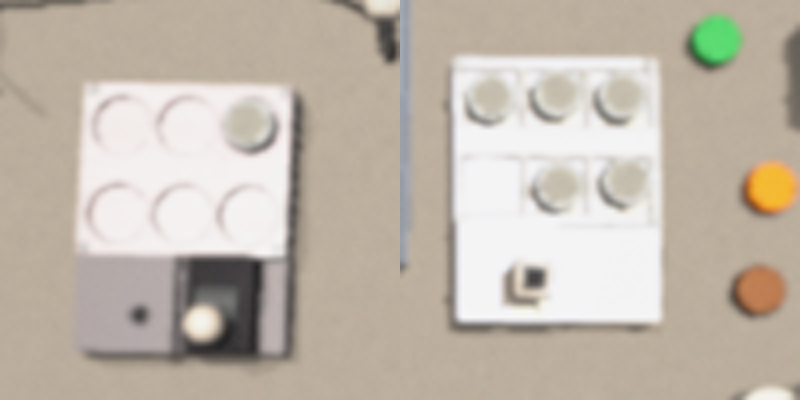

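servo_tool(
  commands=[0,-0.14,0,0,-1,0,0.6,0,-0.14,0,0,-1,0,0.6,0,-0.14,0,0,-1,0,0.6,0,-0.14,0,0,-1,0,0.6,0,-0.14,0,0,-1,0,0.6,0,-0.14,0,0,0,0,0.6,0,-0.14,0,0,0,0,0.6,0,-0.14,0,0,0,0,0.6],
  grip_force=40,
)

```text
t: 1.0
tool_pos: [0.2722, -0.5605, 0.2548]
tool_rot: [-1.227, 1.18, -1.169]
contact_force: [0.8, 0.2, -0.5]
opening: 0.0516
```

```bash
python3 - <<'E'
from h import *
state()
E
```

```text
t 1.0 q [-1.238  0.029  1.558 -0.     1.562 -1.284] pos [ 0.2722 -0.5605  0.2548] rot [-1.227  1.18  -1.169] F [ 0.8  0.2 -0.5] op 0.0516
[[ 0.046 -0.002  0.999]
 [-0.999  0.007  0.046]
 [-0.007 -1.    -0.002]]
```

servo_tool(
  commands=[0,0.07,0,0,0,0,0.6,0,0,0,-4.8,0,3.7,0.6,0,0,0,-4.8,0,3.7,0.6,0,0,0,-4.8,0,3.7,0.6,0,0,0,-4.8,0,3.7,0.6,0,0,0,-4.8,0,3.0,0.6,0,0,0,0,0,0,0.6],
)

```text
t: 1.7
tool_pos: [0.4295, -0.3576, 0.2536]
tool_rot: [-1.191, 1.237, -1.222]
contact_force: [-0.7, -0.4, -0.0]
opening: 0.0514
```

```bash
python3 - <<'E'
from h import *
state()
d=grab('wrist','w1.png')
E
```

```text
t 1.7 q [-0.83  -0.123  1.707  0.004  1.566 -0.801] pos [ 0.4295 -0.3576  0.2536] rot [-1.191  1.237 -1.222] F [-0.7 -0.4 -0. ] op 0.0514
[[-0.029 -0.003  1.   ]
 [-1.     0.009 -0.029]
 [-0.009 -1.    -0.003]]
```

View pics/w1.png

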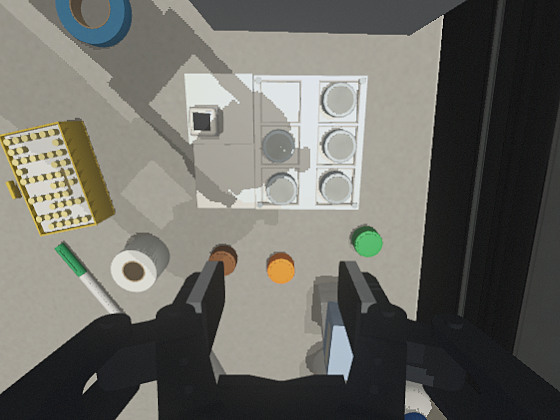

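```bash
cat >> h.py <<'E'
def discs(d,zlo,zhi,roi=None,amin=150):
    W=cloud(d); m=(W[...,2]>zlo)&(W[...,2]<zhi)
    if roi is not None:
        m&=(W[...,0]>roi[0])&(W[...,0]<roi[1])&(W[...,1]>roi[2])&(W[...,1]<roi[3])
    n,l,st,ce=cv2.connectedComponentsWithStats(m.astype(np.uint8),connectivity=4)
    out=[]
    for k in range(1,n):
        if st[k,4]<amin: continue
        P=W[l==k]
        (c,r)=cv2.minEnclosingCircle((P[:,:2]*1000).astype(np.float32))
        rc=cv2.minAreaRect((P[:,:2]*1000).astype(np.float32))
        out.append(dict(px=ce[k].round(0).tolist(),c=P.mean(0),circ=np.array(c).round(1),r=round(r,1),z=np.median(P[:,2]),rect=rc,n=len(P)))
    return out
def show(L):
    for o in L: print(o['px'],'mean',np.round(o['c']*1000,1),'circ',o['circ'],o['r'],'rect',np.round(o['rect'][0],1),np.round(o['rect'][1],1),round(o['rect'][2],1),o['n'])
E
python3 - <<'E'
from h import *
d=grab('wrist')
print('tops'); show(discs(d,.040,.055,(.3,.56,-.45,-.22)))
print('face');show(discs(d,.024,.036,(.3,.56,-.45,-.22),1000))
print('probe');show(discs(d,.08,.10,(.3,.56,-.45,-.22),50))
W=cloud(d)
print(np.nanmedian(W[215:240,230:250,2]))
# fingertips in tool frame
o=monitor.get_obs(); Rm=R.from_rotvec(o['tool_rot']).as_matrix()
T=(W-np.array(o['tool_pos']))@Rm
m=(np.abs(T[...,0])<.03)&(np.abs(T[...,2])<.07)&(T[...,1]>-.06)&(T[...,1]<.03)
P=T[m]*1000
for s in (1,-1):
    Q=P[P[:,2]*s>0]; print(len(Q),np.percentile(Q,[0,2,50,98,100],axis=0).round(1).tolist())
E
```

```text
tops
[224.0, 103.0] mean [ 369.6 -274.2   44.9] circ [ 365.3 -278.5] 49.1 rect [ 365.  -278.2] [69.9 70.5] 88.1 3693
[340.0, 97.0] mean [ 491.2 -272.5   46.8] circ [ 491.7 -272.4] 18.0 rect [ 491.5 -272.3] [35.4 34.6] 43.6 967
[279.0, 144.0] mean [ 426.  -318.3   46.9] circ [ 425.9 -318.6] 17.9 rect [ 426.  -318.4] [34.3 34.8] 89.3 855
[341.0, 144.0] mean [ 492.4 -320.1   46.8] circ [ 492.8 -320.6] 17.9 rect [ 492.9 -320.4] [35.5 34.2] 0.3 870
[337.0, 186.0] mean [ 489.2 -366.5   46.7] circ [ 489.6 -367.3] 18.0 rect [ 489.8 -366.7] [34.1 35.6] 86.3 791
[282.0, 188.0] mean [ 427.7 -366.4   46.8] circ [ 427.6 -367. ] 17.8 rect [ 427.7 -366.9] [34.7 33.8] 88.8 775
face
[283.0, 146.0] mean [ 429.7 -323.5   29.3] circ [ 425.1 -318.9] 120.5 rect [ 424.8 -319.6] [147.9 192.9] 88.3 13563
probe
[204.0, 119.0] mean [ 357.4 -289.3   91.8] circ [ 355.8 -289.9] 18.7 rect [ 356.2 -289.7] [26.9 27.2] 86.9 852
0.0008796097459626562
1682 [[-14.5, -60.0, 25.3], [-13.9, -59.5, 25.4], [-9.6, -47.8, 26.6], [7.4, -30.6, 38.7], [8.8, -27.9, 39.4]]
1686 [[-14.5, -60.0, -39.6], [-13.9, -59.4, -38.7], [-9.6, -48.0, -26.5], [7.3, -30.8, -25.4], [9.0, -28.2, -25.1]]
```

```bash
python3 - <<'E'
from h import *
d=grab('wrist'); W=cloud(d)
o=monitor.get_obs(); Rm=R.from_rotvec(o['tool_rot']).as_matrix()
print(proj(d,[o['tool_pos'], o['tool_pos']-Rm[:,1]*.019, o['tool_pos']-Rm[:,1]*.028]))
T=(W-np.array(o['tool_pos']))@Rm
for v in range(258,330,6):
  print(v,[ (u,np.round(T[v,u]*1000,0).tolist()) for u in (345,352,360)])
f=d['frame'][:,:,::-1]
cv2.imwrite('pics/wf.png',cv2.resize(f[230:400,160:420],None,fx=3,fy=3,interpolation=cv2.INTER_CUBIC))
E
```

```text
[[281.11506867 257.23630645]
 [281.12679743 273.46970116]
 [281.13331038 282.48647095]]
258 [(345, [113.0, 251.0, 85.0]), (352, [113.0, 252.0, 95.0]), (360, [112.0, 250.0, 105.0])]
264 [(345, [-13.0, -35.0, 27.0]), (352, [-13.0, -35.0, 30.0]), (360, [122.0, 251.0, 106.0])]
270 [(345, [-13.0, -41.0, 26.0]), (352, [-13.0, -41.0, 29.0]), (360, [-14.0, -43.0, 32.0])]
276 [(345, [-12.0, -45.0, 25.0]), (352, [-13.0, -47.0, 28.0]), (360, [-13.0, -48.0, 31.0])]
282 [(345, [-10.0, -46.0, 25.0]), (352, [-13.0, -51.0, 27.0]), (360, [-13.0, -52.0, 30.0])]
288 [(345, [-7.0, -46.0, 25.0]), (352, [-13.0, -56.0, 26.0]), (360, [-13.0, -57.0, 29.0])]
294 [(345, [-5.0, -47.0, 25.0]), (352, [-12.0, -59.0, 25.0]), (360, [-13.0, -60.0, 28.0])]
300 [(345, [-3.0, -48.0, 25.0]), (352, [-10.0, -60.0, 25.0]), (360, [-13.0, -64.0, 27.0])]
306 [(345, [-1.0, -49.0, 25.0]), (352, [-8.0, -60.0, 25.0]), (360, [-11.0, -65.0, 27.0])]
312 [(345, [2.0, -49.0, 25.0]), (352, [-6.0, -61.0, 25.0]), (360, [-9.0, -66.0, 27.0])]
318 [(345, [4.0, -50.0, 25.0]), (352, [-4.0, -61.0, 25.0]), (360, [-7.0, -66.0, 27.0])]
324 [(345, [6.0, -51.0, 25.0]), (352, [-0.0, -60.0, 26.0]), (360, [-5.0, -66.0, 27.0])]
```

View pics/wf.png

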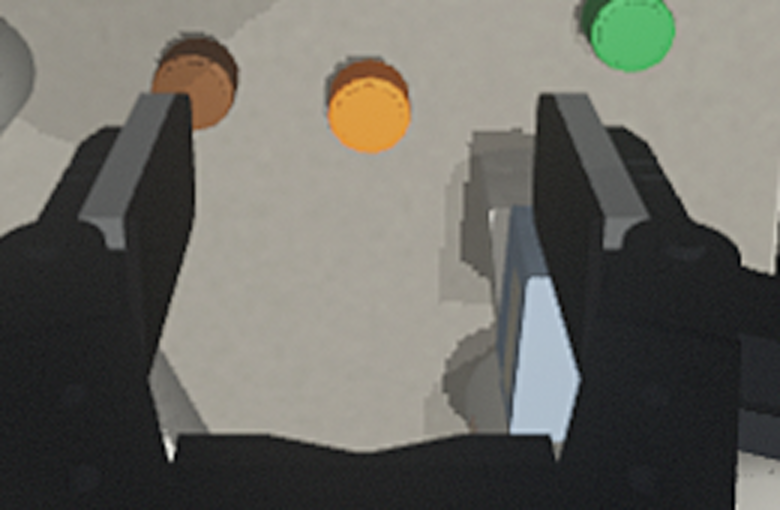

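```bash
python3 - <<'E'
from h import *
o=monitor.get_obs(); Rm=R.from_rotvec(o['tool_rot']).as_matrix()
for n in ('scene','wrist'):
    d=grab(n); W=cloud(d)
    T=(W-np.array(o['tool_pos']))@Rm*1000
    m=(np.abs(T[...,0])<40)&(np.abs(T[...,2])<70)&(T[...,1]>-120)&(T[...,1]<60)
    P=T[m]; print(n,len(P))
    for a in range(-120,60,10):
        Q=P[(P[:,1]>=a)&(P[:,1]<a+10)]
        if len(Q): print(a,len(Q),Q.min(0).round(0),Q.max(0).round(0))
    if n=='scene':
        v,u=np.nonzero(m); f=d['frame'][:,:,::-1].copy()
        for p in proj(d,[o['tool_pos']]): cv2.circle(f,tuple(int(x) for x in p),2,(0,0,255),-1)
        c=f[max(0,v.min()-30):v.max()+60,u.min()-40:u.max()+40]
        cv2.imwrite('pics/sf.png',cv2.resize(c,None,fx=4,fy=4,interpolation=cv2.INTER_CUBIC)[:600,:800])
E
```

```text
scene 538
-120 71 [ -11. -120.  -70.] [  21. -110.   64.]
-110 82 [ -11. -110.  -70.] [  19. -100.   65.]
-100 66 [ -11. -100.  -66.] [ 20. -90.  63.]
-90 72 [-13. -90. -63.] [ 16. -80.  56.]
-80 46 [-11. -80. -61.] [ 14. -70.  52.]
-70 46 [-11. -70. -43.] [ 14. -60.  31.]
-60 52 [-11. -60. -44.] [ 12. -50.  30.]
-50 49 [ -8. -50. -46.] [ 12. -40.  34.]
-40 48 [-11. -40. -41.] [ 11. -30.  33.]
-30 6 [ -6. -30. -35.] [  8. -28.  29.]
wrist 44855
-120 5324 [ -21. -120.  -61.] [ -10. -110.   59.]
-110 13522 [ -19. -110.  -65.] [   2. -100.   63.]
-100 7515 [ -19. -100.  -64.] [ 12. -90.  61.]
-90 10369 [-17. -90. -61.] [ 13. -80.  59.]
-80 3146 [-15. -80. -59.] [ 13. -70.  57.]
-70 1609 [-13. -70. -45.] [ 11. -60.  44.]
-60 1400 [-12. -60. -41.] [ 11. -50.  38.]
-50 1173 [-12. -50. -41.] [ 11. -40.  38.]
-40 748 [-12. -40. -40.] [ 10. -30.  38.]
-30 49 [ -8. -30. -27.] [  9. -28.  25.]
```

View pics/sf.png

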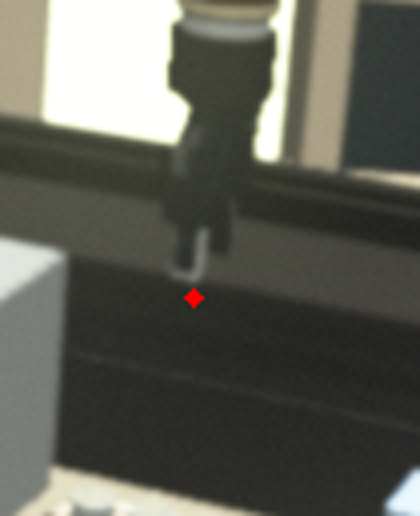

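servo_tool(
  commands=[0,0,0,0,0,0,0.42,0,0,0,0,0,0,0.42,0,0,0,0,0,0,0.42],
)

```text
t: 2.25
tool_pos: [0.4242, -0.3658, 0.2531]
tool_rot: [-1.187, 1.248, -1.232]
contact_force: [-0.6, 0.0, -0.1]
opening: 0.0356
```

```bash
cat >> h.py <<'E'
def tips():
    o=monitor.get_obs(); Rm=R.from_rotvec(o['tool_rot']).as_matrix()
    for n in ('scene','wrist'):
        d=grab(n); W=cloud(d)
        T=(W-np.array(o['tool_pos']))@Rm*1000
        m=(np.abs(T[...,0])<14)&(np.abs(T[...,2])<60)&(T[...,1]>-60)&(T[...,1]<10)
        P=T[m]
        for s in (-1,1):
            Q=P[P[:,2]*s>0]
            print(n,s,'n',len(Q),'tip y',np.sort(Q[:,1])[-5:].round(1),'z',np.round(np.percentile(Q[:,2],[1,99]),1))
E
python3 - <<'E'
from h import *
state(); tips()
E
```

```text
t 2.25 q [-0.845 -0.119  1.704  0.002  1.566 -0.803] pos [ 0.4242 -0.3658  0.2531] rot [-1.187  1.248 -1.232] F [-0.6  0.  -0.1] op 0.0356
[[-0.043 -0.005  0.999]
 [-0.999  0.008 -0.043]
 [-0.008 -1.    -0.005]]
scene -1 n 92 tip y [-27.  -26.9 -26.3 -26.  -25.7] z [-36.2 -15.7]
scene 1 n 56 tip y [-30.1 -27.7 -27.6 -26.7 -25.4] z [11.1 26.1]
wrist -1 n 1520 tip y [-26.9 -26.7 -26.5 -26.4 -26.1] z [-32.1 -18.6]
wrist 1 n 1520 tip y [-26.3 -26.2 -26.2 -26.1 -25.8] z [17.  30.5]
```

servo_tool(
  commands=[0,0,0,0,0,0,0.6,0,0,0,0,0,0,0.6,0,0,0,0,0,0,0.6],
)

```text
t: 2.65
tool_pos: [0.4242, -0.3658, 0.2531]
tool_rot: [-1.186, 1.248, -1.232]
contact_force: [0.1, 1.4, 0.2]
opening: 0.0513
```

```bash
python3 - <<'E'
from h import *
state()
d=grab('wrist');o=state()
print('tops'); L=discs(d,.040,.055,(.3,.56,-.45,-.22));show(L)
print('face');show(discs(d,.024,.036,(.3,.56,-.45,-.22),1000))
print('probe');show(discs(d,.08,.10,(.3,.56,-.45,-.22),50))
d=grab('top'); print('top cam'); show(discs(d,.040,.055,(.3,.56,-.45,-.22),30)); show(discs(d,.08,.10,(.3,.56,-.45,-.22),10));
show(discs(d,.05,.065,(.3,.56,.2,.4),30)); show(discs(d,.036,.05,(.2,.6,.15,.45),1000))
E
```

```text
t 2.65 q [-0.846 -0.119  1.704  0.002  1.566 -0.803] pos [ 0.4242 -0.3658  0.2531] rot [-1.186  1.248 -1.232] F [0.1 1.4 0.2] op 0.0513
[[-0.043 -0.005  0.999]
 [-0.999  0.008 -0.043]
 [-0.008 -1.    -0.005]]
t 2.7 q [-0.846 -0.119  1.704  0.002  1.566 -0.803] pos [ 0.4241 -0.3658  0.2531] rot [-1.186  1.248 -1.232] F [-1.   0.7 -0.1] op 0.0512
[[-0.043 -0.005  0.999]
 [-0.999  0.008 -0.043]
 [-0.008 -1.    -0.005]]
tops
[227.0, 98.0] mean [ 369.5 -274.7   44.9] circ [ 365.9 -278.4] 49.2 rect [ 365.  -278.2] [71.2 70.4] 87.9 3782
[343.0, 90.0] mean [ 491.1 -272.6   46.8] circ [ 491.6 -272.3] 18.1 rect [ 491.4 -272.5] [34.8 35. ] 16.6 987
[344.0, 137.0] mean [ 492.4 -320.3   46.8] circ [ 493.  -320.7] 18.0 rect [ 492.7 -320.5] [35.  34.9] 75.9 892
[282.0, 138.0] mean [ 426.  -318.3   46.9] circ [ 426.1 -318.7] 17.9 rect [ 425.5 -318.5] [33.8 34.6] 88.0 861
[341.0, 180.0] mean [ 489.3 -366.6   46.7] circ [ 490.  -367.2] 18.2 rect [ 489.5 -366.7] [35.  34.4] 1.1 811
[286.0, 182.0] mean [ 427.8 -366.5   46.8] circ [ 427.7 -367.2] 18.0 rect [ 427.4 -367.1] [35.3 34.7] 88.4 795
face
[286.0
[... 182 characters left out ...]
.6 rect [ 356.  -289.6] [26.7 27.1] 85.5 862
top cam
[369.0, 183.0] mean [ 495.  -323.4   46.2] circ [ 495.2 -324. ] 18.1 rect [ 494.9 -323.5] [32.6 33.1] 42.5 116
[352.0, 184.0] mean [ 494.  -275.1   45.6] circ [ 494.1 -275.4] 17.8 rect [ 493.8 -275.9] [32.2 34.7] 89.3 119
[347.0, 219.0] mean [ 392.9 -254.8   44.8] circ [ 389.6 -256.7] 14.9 rect [ 389.8 -256.4] [20.1 23.4] 87.4 42
[172.0, 196.0] mean [472.3 241.9  56.9] circ [473.  241.9] 17.9 rect [472.7 241.4] [33.5 32.6] 87.2 122
[165.0, 239.0] mean [349.1 260.5  55.8] circ [346.6 262.9] 41.1 rect [346.1 263.1] [51.1 68.2] 87.0 316
[151.0, 217.0] mean [415.1 304.   42.5] circ [407.3 292.3] 119.5 rect [409.1 292.7] [151.1 192.1] 87.7 2058
```

servo_tool(
  commands=[0,0,0,-0.1,2,3.3,0.65,0,0,0,-0.1,3,3.3,0.65,0,0,0,0,5,0,0.65,0,0,0,0,5,0,0.65,0,0,0,0,2,0,0.65,0,0,0,0,0,0,0.65,0,0,0,0,0,0,0.65],
)

```text
t: 3.45
tool_pos: [0.495, -0.3674, 0.0816]
tool_rot: [-1.187, 1.24, -1.24]
contact_force: [0.1, 0.6, 0.5]
opening: 0.0549
```

```bash
python3 - <<'E'
from h import *
o=state()
d=grab('wrist','w2.png'); o=state(); show(discs(d,.040,.055,(.3,.56,-.45,-.22)))
tips()
E
```

```text
t 3.45 q [-0.76   0.139  1.737  0.002  1.265 -0.719] pos [ 0.495  -0.3674  0.0816] rot [-1.187  1.24  -1.24 ] F [0.1 0.6 0.5] op 0.0549
[[-0.042  0.001  0.999]
 [-0.999  0.002 -0.042]
 [-0.002 -1.     0.001]]
t 3.5 q [-0.76   0.138  1.737  0.002  1.265 -0.719] pos [ 0.495  -0.3675  0.082 ] rot [-1.187  1.239 -1.24 ] F [-0.5 -0.5  0. ] op 0.0554
[[-0.042  0.002  0.999]
 [-0.999  0.001 -0.042]
 [-0.001 -1.     0.002]]
[63.0, 86.0] mean [ 375.2 -275.6   44.9] circ [ 365.8 -278.1] 49.8 rect [ 366.4 -277.8] [71.8 71.5] 87.5 12518
[269.0, 71.0] mean [ 492.1 -272.2   46.8] circ [ 492.  -272.3] 18.0 rect [ 492.  -272.2] [35.4 35.3] 2.2 3430
[276.0, 157.0] mean [ 493.3 -319.8   46.8] circ [ 493.3 -320.5] 17.9 rect [ 493.1 -320.5] [35.2 35.3] 88.6 2804
[165.0, 159.0] mean [ 427.7 -317.8   46.7] circ [ 426.9 -318.3] 17.7 rect [ 426.9 -318.3] [35.1 34.5] 60.9 2837
[274.0, 231.0] mean [ 490.2 -365.6   46.7] circ [ 490.  -366.9] 17.9 rect [ 490.3 -366.5] [35. 35.] 88.4 2391
[178.0, 234.0] mean [ 429.3 -365.3   46.6] circ [ 428.3 -366.6] 18.0 rect [ 428.5 -366.4] [34.4 35.7] 69.4 2410
scene -1 n 67 tip y [-30.8 -29.9 -29.6 -28.9 -27.1] z [-47.1 -29.1]
scene 1 n 55 tip y [-31.3 -31.2 -29.8 -29.6 -29.5] z [22.2 35.2]
wrist -1 n 1646 tip y [-30.5 -30.3 -30.3 -29.5 -28.9] z [-41.5 -27.9]
wrist 1 n 1636 tip y [-30.5 -30.5 -30.3 -29.9 -29.4] z [27.1 40.7]
```

View pics/w2.png

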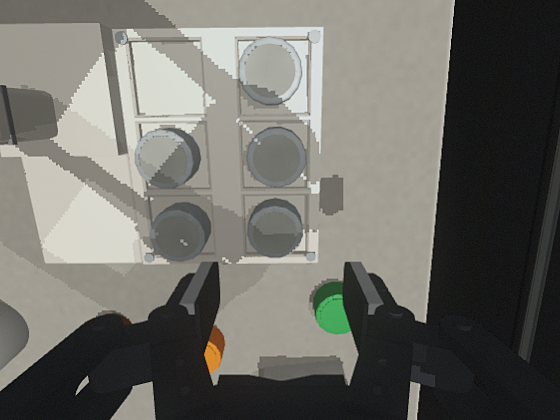

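servo_tool(
  commands=[0,0,0,0,2,-0.43,0.65,0,0,0,0,2.5,0,0.65,0,0,0,0,1.5,0,0.65,0,0,0,0,0.5,0,0.65,0,0,0,0,0,0,0.65,0,0,0,0,0,0,0.65],
)

```text
t: 4.2
tool_pos: [0.4984, -0.3751, 0.0296]
tool_rot: [-1.186, 1.218, -1.261]
contact_force: [0.3, 0.0, 0.3]
opening: 0.0553
```

```bash
python3 - <<'E'
from h import *
o=state()
d=grab('wrist','w3.png'); o=state(); show(discs(d,.040,.055,(.3,.56,-.45,-.22)))
tips()
E
```

```text
t 4.2 q [-0.765  0.201  1.763  0.002  1.152 -0.724] pos [ 0.4984 -0.3751  0.0296] rot [-1.186  1.218 -1.261] F [0.3 0.  0.3] op 0.0553
[[-0.043  0.019  0.999]
 [-0.999 -0.016 -0.042]
 [ 0.015 -1.     0.02 ]]
t 4.25 q [-0.765  0.201  1.763  0.002  1.152 -0.724] pos [ 0.4986 -0.3753  0.0298] rot [-1.185  1.218 -1.262] F [-1.1 -0.5 -0.4] op 0.0557
[[-0.043  0.02   0.999]
 [-0.999 -0.016 -0.042]
 [ 0.015 -1.     0.02 ]]
[21.0, 87.0] mean [ 393.9 -287.4   44.4] circ [ 390.  -284.3] 32.0 rect [ 390.4 -284.2] [60.4 23.3] 87.1 6437
[257.0, 39.0] mean [ 492.2 -273.6   46.8] circ [ 492.2 -272.2] 18.0 rect [ 492.  -274.8] [30.5 35.8] 88.0 6282
[266.0, 156.0] mean [ 493.4 -319.6   46.9] circ [ 493.4 -320.3] 17.9 rect [ 493.3 -320.3] [35.5 34.9] 26.0 5083
[115.0, 158.0] mean [ 428.  -317.5   46.6] circ [ 426.6 -318.1] 18.3 rect [ 426.9 -318.2] [35.4 35.3] 51.2 5483
[265.0, 252.0] mean [ 490.3 -365.3   46.6] circ [ 490.6 -367. ] 18.2 rect [ 490.2 -366.7] [35.3 35. ] 60.8 4117
[138.0, 257.0] mean [ 429.7 -364.9   46.4] circ [ 428.3 -366.3] 18.0 rect [ 428.5 -366.5] [35.1 34.8] 2.4 4168
scene -1 n 161 tip y [6.9 7.8 8.5 8.7 9.2] z [-54.8  -2. ]
scene 1 n 69 tip y [5.3 5.5 6.  7.2 7.4] z [ 3.1 34.7]
wrist -1 n 6710 tip y [5.5 5.5 5.6 5.6 5.6] z [-59.3  -0.6]
wrist 1 n 3392 tip y [6.6 6.6 6.9 7.  7.5] z [ 0.3 40. ]
```

View pics/w3.png

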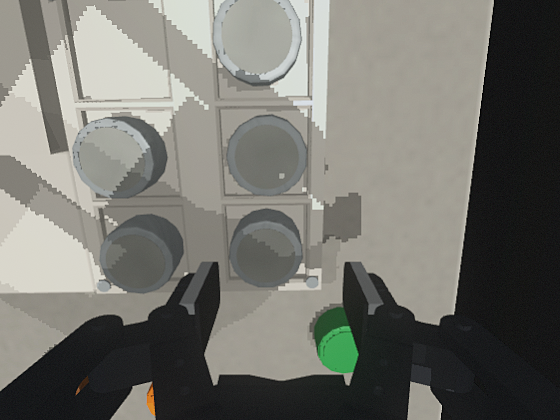

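```bash
cat >> h.py <<'E'
def corr(p,yaw=-0.04,turn=True):
    """print correction to TCP p (m), tool down, tool z at yaw"""
    o=monitor.get_obs(); Rm=R.from_rotvec(o['tool_rot']).as_matrix()
    c,s=np.cos(yaw),np.sin(yaw)
    z=np.array([c,s,0]); y=np.array([0,0,-1.]); x=np.cross(y,z)
    Rt=np.stack([x,y,z],1)
    rv=R.from_matrix(Rm.T@Rt).as_rotvec()
    d=Rm.T@(np.array(p)-np.array(o['tool_pos']))*100
    print('pos',np.round(o['tool_pos'],4),'F',np.round(o['contact_force'],1),'op',round(o['opening'],4),'CORR turn',np.round(rv,3),'shift cm',np.round(d,2))
E
python3 - <<'E'
from h import *
corr([.4905,-.367,.030])
E
```

```text
pos [ 0.4984 -0.3751  0.0296] F [-0.4  0.6 -0. ] op 0.0555 CORR turn [-0.02  -0.002  0.015] shift cm [-0.78 -0.07 -0.83]
```

servo_tool(
  commands=[-0.02,0,0.015,-0.8,0,-0.85,0.65,0,0,0,0,0,0,0.65,0,0,0,0,0,0,0.65],
)

```text
t: 4.65
tool_pos: [0.4901, -0.3664, 0.0306]
tool_rot: [-1.189, 1.241, -1.24]
contact_force: [0.3, -0.5, 0.3]
opening: 0.0555
```

```bash
python3 - <<'E'
from h import *
corr([.4905,-.367,.030])
d=grab('scene'); f=d['frame'][:,:,::-1]
cv2.imwrite('pics/s3.png',cv2.resize(f[180:320,280:500],None,fx=3.5,fy=3.5,interpolation=cv2.INTER_CUBIC))
E
```

```text
pos [ 0.4901 -0.3664  0.0306] F [ 0.3 -0.5  0.3] op 0.0555 CORR turn [ 0.    -0.002 -0.   ] shift cm [0.06 0.06 0.04]
```

View pics/s3.png

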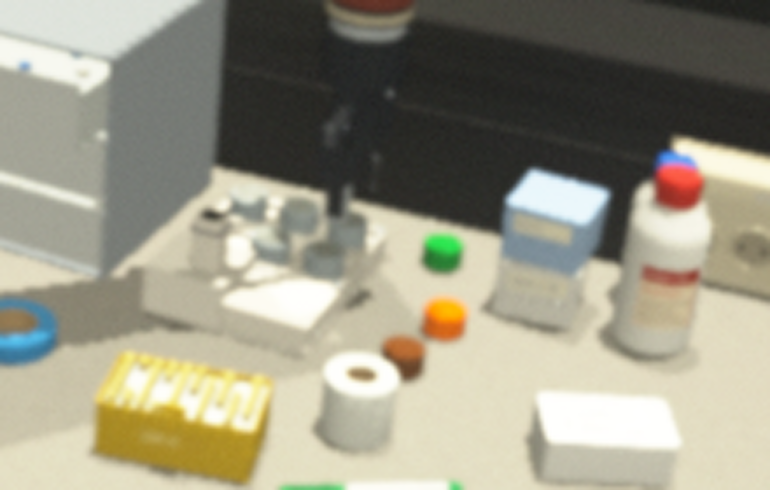

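servo_tool(
  commands=[0,0,0,0.04,0.7,0,0.65,0,0,0,0,0.7,0,0.65,0,0,0,0,0.4,0,0.65,0,0,0,0,0,0,0.65,0,0,0,0,0,0,0.65],
)

```text
t: 5.2
tool_pos: [0.4896, -0.3664, 0.01]
tool_rot: [-1.189, 1.242, -1.239]
contact_force: [0.4, 0.4, -0.4]
opening: 0.0554
```

```bash
python3 - <<'E'
from h import *
corr([.4905,-.367,.010])
d=grab('wrist','w4.png')
show(discs(d,.040,.055,(.3,.56,-.45,-.22)))
W=cloud(d); o=monitor.get_obs(); Rm=R.from_rotvec(o['tool_rot']).as_matrix()
T=(W-np.array(o['tool_pos']))@Rm*1000
for v in (262,266,270,274,280): print(v,[(u,T[v,u].round(0).tolist()) for u in (205,212,350,355)])
E
```

```text
pos [ 0.4896 -0.3664  0.01  ] F [ 0.4  0.4 -0.4] op 0.0554 CORR turn [ 0.001 -0.002 -0.001] shift cm [ 0.05 -0.    0.09]
[21.0, 103.0] mean [ 395.1 -286.3   44.2] circ [ 391.1 -282.4] 33.6 rect [ 391.4 -282.5] [64.3 20.8] 87.5 7218
[278.0, 50.0] mean [ 492.1 -272.3   46.8] circ [ 492.2 -272.2] 18.1 rect [ 492.2 -273.1] [33.6 35.6] 87.6 8384
[287.0, 182.0] mean [ 493.4 -319.4   46.8] circ [ 493.4 -320.3] 17.9 rect [ 493.3 -320.2] [35.4 35. ] 26.5 6231
[120.0, 183.0] mean [ 428.  -317.3   46.6] circ [ 426.6 -318.3] 18.1 rect [ 426.9 -318. ] [35.1 35.6] 87.1 6489
[284.0, 286.0] mean [ 490.3 -364.8   46.5] circ [ 490.4 -366.7] 17.9 rect [ 490.1 -366.4] [35.1 35.1] 75.0 4933
[148.0, 285.0] mean [ 432.2 -361.5   46.7] circ [ 437.  -363.2] 26.6 rect [ 436.7 -362.7] [51.9 31.2] 7.9 4592
[354.0, 281.0] mean [ 519.7 -362.3   48.8] circ [ 520.7 -366.8] 11.8 rect [ 518.3 -364.7] [22.6 13.7] 49.5 646
262 [(205, [-12.0, -33.0, -33.0]), (212, [-11.0, -32.0, -30.0]), (350, [-11.0, -33.0, 29.0]), (355, [-11.0, -32.0, 31.0])]
266 [(205, [-12.0, -38.0, -32.0]), (212, [-11.0, -37.0, -29.0]), (350, [-12.0, -37.0, 28.0]), (355, [-11.0, -37.0, 30.0])]
270 [(205, [-12.0, -41.0, -31.0]), (212, [-12.0, -41.0, -29.0]), (350, [-12.0, -42.0, 27.0]), (355, [-11.0, -40.0, 30.0])]
274 [(205, [-12.0, -45.0, -31.0]), (212, [-10.0, -42.0, -29.0]), (350, [-11.0, -44.0, 27.0]), (355, [-12.0, -45.0, 29.0])]
280 [(205, [-12.0, -51.0, -29.0]), (212, [-8.0, -43.0, -28.0]), (350, [-9.0, -45.0, 27.0]), (355, [-12.0, -50.0, 28.0])]
```

View pics/w4.png

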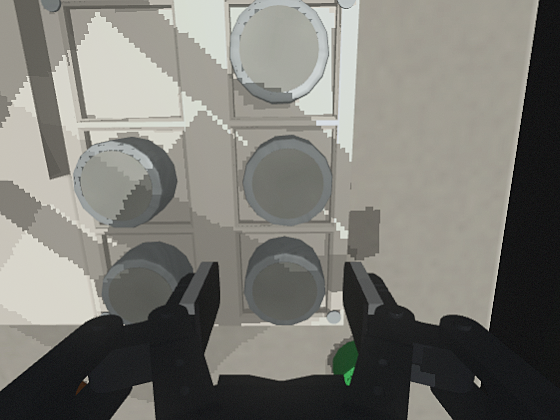

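servo_tool(
  commands=[0,0,0,0.1,0.2,0.1,0.65,0,0,0,0,0,0,0.36,0,0,0,0,0,0,0.3,0,0,0,0,0,0,0.3,0,0,0,0,0,0,0.3,0,0,0,0,0,0,0.3],
  grip_force=50,
)

```text
t: 5.85
tool_pos: [0.4912, -0.3681, 0.0088]
tool_rot: [-1.189, 1.241, -1.24]
contact_force: [-0.1, -0.4, -0.2]
opening: 0.0335
```

```bash
python3 - <<'E'
from h import *
corr([.4905,-.367,.010])
E
```

```text
pos [ 0.4912 -0.3681  0.0088] F [-0.1 -0.4 -0.2] op 0.0335 CORR turn [ 0.    -0.002 -0.   ] shift cm [-0.1  -0.12 -0.07]
```

servo_tool(
  commands=[0,0,0,0,-1,0,0.3,0,0,0,0,-2,0,0.3,0,0,0,0,-3,0,0.3,0,0,0,0,-3,0,0.3,0,0,0,0,0,0,0.3],
)

```text
t: 6.35
tool_pos: [0.4903, -0.3672, 0.1024]
tool_rot: [-1.189, 1.243, -1.238]
contact_force: [0.5, -0.7, 0.1]
opening: 0.0335
```

```bash
python3 - <<'E'
from h import *
corr([.4905,-.367,.29])
d=grab('wrist','w5.png')
W=cloud(d); o=monitor.get_obs(); Rm=R.from_rotvec(o['tool_rot']).as_matrix()
T=(W-np.array(o['tool_pos']))@Rm*1000
E
```

```text
pos [ 0.4903 -0.3672  0.1024] F [ 0.5 -0.7  0.1] op 0.0335 CORR turn [ 0.003 -0.002 -0.002] shift cm [ -0.06 -18.76  -0.03]
```

View pics/w5.png

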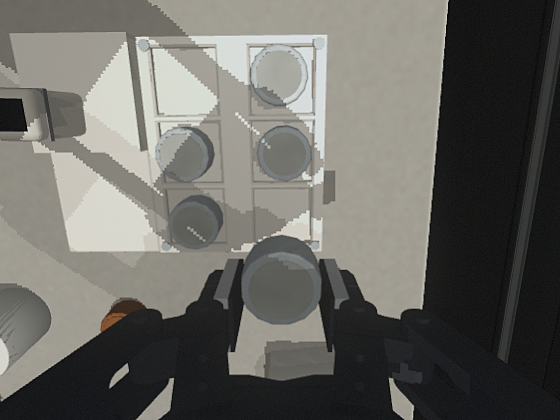

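```bash
cat >> h.py <<'E'
def held(d=None,r=16):
    d=d or grab('wrist'); W=cloud(d); o=monitor.get_obs(); Rm=R.from_rotvec(o['tool_rot']).as_matrix()
    T=(W-np.array(o['tool_pos']))@Rm*1000
    m=(np.abs(T[...,0])<30)&(np.abs(T[...,2])<15)&(T[...,1]>-60)&(T[...,1]<-12)
    P=T[m]
    if len(P)<50: print('nothing held',len(P)); return
    y0=np.median(P[:,1])
    # top-face plane
    Q=P[np.abs(P[:,1]-y0)<3]
    A=np.c_[Q[:,[0,2]],np.ones(len(Q))]; c=np.linalg.lstsq(A,Q[:,1],rcond=None)[0]
    e=np.abs(A@c-Q[:,1]); Q=Q[e<1]
    print('held top y',round(y0,1),'tilt',c[:2].round(3),'x range',np.percentile(Q[:,0],[0.5,99.5]).round(1),'z',np.percentile(Q[:,2],[.5,99.5]).round(1),len(Q))
E
python3 - <<'E'
from h import *
held()
E
```

```text
held top y -40.4 tilt [-0.013 -0.002] x range [-17.   15.8] z [-14.7  14.7] 3925
```

servo_tool(
  commands=[0,0,0,0,-4.5,0,0.3,0,0,0,0,-5,0,0.3,0,0,0,0,-5,-0.5,0.3,0,0,0,-2.5,-1,-0.5,0.3,0,0,0,-4.7,0,-0.6,0.3,0,0,0,-4.7,0,-0.6,0.3,0,0,0,-4.7,0,-0.6,0.3,0,0,0,-4.7,0,-0.6,0.3,0,0,0,-4.7,0,-0.6,0.3,0,0,0,-4.7,0,-0.6,0.3,0,0,0,-4.7,0,-0.6,0.3,0,0,0,-4.7,0,-0.6,0.3,0,0,0,-4.7,0,-0.6,0.3,0,0,0,-4.7,0,-0.6,0.3,0,0,0,-4.7,0,-0.6,0.3,0,0,0,-4,0,-0.6,0.3,0,0,0,-2,0,0,0.3,0,0,0,0,0,0,0.3,0,0,0,0,0,0,0.3],
  grip_force=60,
)

```text
t: 8.35
tool_pos: [0.4167, 0.264, 0.2349]
tool_rot: [-1.217, 1.301, -1.197]
contact_force: [0.3, 0.6, -0.9]
opening: 0.0331
```

```bash
python3 - <<'E'
from h import *
corr([.44,.25,.25]); held()
d=grab('wrist','w6.png')
show(discs(d,.036,.050,(.25,.6,.15,.45),1000))
show(discs(d,.052,.065,(.25,.6,.15,.45),100))
E
```

```text
pos [0.4167 0.264  0.2349] F [ 0.3  0.6 -0.9] op 0.0331 CORR turn [ 0.064 -0.007 -0.021] shift cm [ 1.26 -1.69  2.29]
held top y -38.1 tilt [-0.011  0.002] x range [-18.1  14.6] z [-14.8  14.7] 3884
[291.0, 142.0] mean [416.4 309.3  42.6] circ [405.2 295.8] 120.7 rect [404.6 295.4] [148.7 193.1] 87.2 20032
[228.0, 186.0] mean [349.5 269.6  56.7] circ [342.5 266.1] 41.6 rect [342.6 266.4] [50.1 70.3] 87.8 2281
[344.0, 204.0] mean [469.3 246.4  58.7] circ [469.8 245.5] 18.0 rect [469.2 245.8] [35.2 34.4] 49.6 939
[458.0, 221.0] mean [584.7 225.4  58.3] circ [587.9 222. ] 13.2 rect [585.8 226.3] [26.4 10.3] 25.6 132
[444.0, 248.0] mean [572.7 196.1  58.8] circ [572.  197.1] 20.5 rect [572.5 197.1] [41.1  2.7] 89.4 149
```

View pics/w6.png

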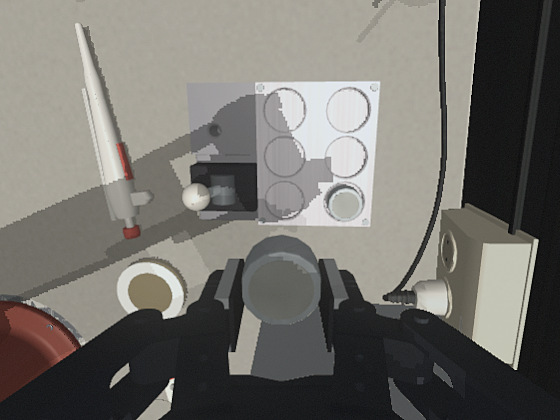

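```bash
cat >> h.py <<'E'
def wells(d):
    W=cloud(d)
    roi=(.36,.52,.2,.39)
    out=[]
    m=(W[...,2]>.028)&(W[...,2]<.0395)&(W[...,0]>roi[0])&(W[...,0]<roi[1])&(W[...,1]>roi[2])&(W[...,1]<roi[3])
    n,l,st,ce=cv2.connectedComponentsWithStats(m.astype(np.uint8),connectivity=4)
    for k in range(1,n):
        if st[k,4]<200: continue
        P=W[l==k]; (c,r)=cv2.minEnclosingCircle((P[:,:2]*1000).astype(np.float32))
        print('well floor',ce[k].round(0),'mean',(P.mean(0)*1000).round(1),'circ',np.round(c,1),round(r,1),st[k,4])
        out.append(P.mean(0))
    return out
E
python3 - <<'E'
from h import *
d=grab('wrist'); wells(d); W=cloud(d)
print((W[130,216]*1000).round(1),(W[130,211]*1000).round(1),(W[130,225]*1000).round(1))
f=d['frame'][:,:,::-1]
cv2.imwrite('pics/w6c.png',cv2.resize(f[70:240,175:395],None,fx=3.5,fy=3.5,interpolation=cv2.INTER_CUBIC))
E
```

```text
well floor [283. 110.] mean [410.1 342.6  36.9] circ [410.1 342.3] 21.0 1355
well floor [347. 110.] mean [474.7 339.6  36.8] circ [474.6 339.5] 21.0 1394
well floor [283. 156.] mean [407.8 295.2  36.9] circ [407.8 295. ] 21.0 1214
well floor [344. 157.] mean [472.5 292.2  36.9] circ [472.2 292.1] 20.9 1249
well floor [283. 200.] mean [405.6 247.7  36.9] circ [405.6 247.9] 20.9 1085
[330.5 325.6   8.4] [330.4 326.2  29.8] [349.3 325.8  45.5]
```

View pics/w6c.png

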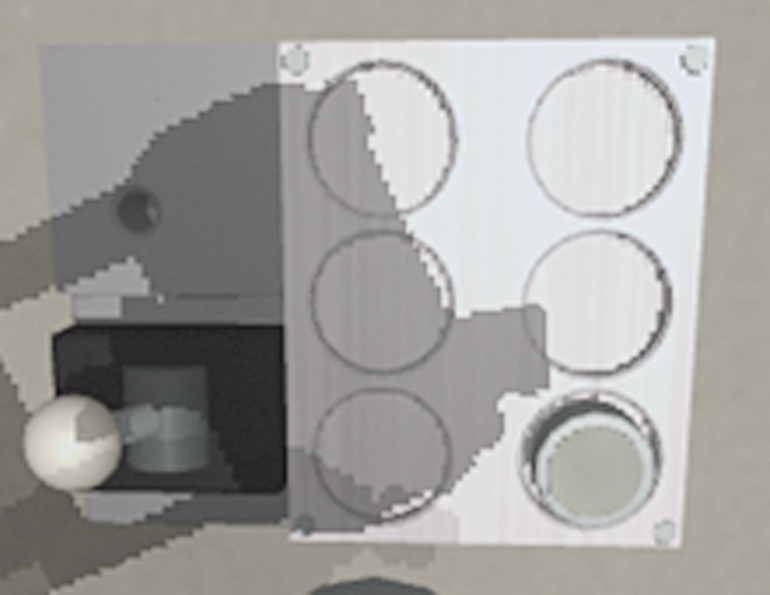

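```bash
python3 - <<'E'
from h import *
corr([.4747,.3385,.08],-0.04)
E
```

```text
pos [0.4174 0.2632 0.2358] F [ 0.4  0.  -0.8] op 0.0333 CORR turn [ 0.062 -0.009 -0.022] shift cm [-7.47 15.38  6.32]
```

servo_tool(
  commands=[0.062,-0.009,-0.022,0,0,0,0.3,0,0,0,-2.5,0,2,0.3,0,0,0,-2.5,0,2,0.3,0,0,0,-2.5,0,1.5,0.3,0,0,0,0,3,0,0.3,0,0,0,0,4,0,0.3,0,0,0,0,4,0,0.3,0,0,0,0,3,0,0.3,0,0,0,0,0,0,0.3,0,0,0,0,0,0,0.3],
)

```text
t: 9.5
tool_pos: [0.4846, 0.3258, 0.0943]
tool_rot: [-1.174, 1.247, -1.258]
contact_force: [0.7, -0.6, -0.5]
opening: 0.0333
```

```bash
python3 - <<'E'
from h import *
corr([.4747,.3385,.06],-0.04)
d=grab('wrist','w7.png'); held(d); wells(d)
E
```

```text
pos [0.4846 0.3258 0.0943] F [ 0.7 -0.6 -0.5] op 0.0333 CORR turn [-0.009 -0.021  0.   ] shift cm [-1.2   3.42 -1.09]
held top y -38.0 tilt [-0.011  0.002] x range [-17.8  14.9] z [-14.8  14.7] 3901
well floor [202. 164.] mean [434.  368.5  33.3] circ [432.  368.5] 72.0 628
well floor [265. 205.] mean [474.1 338.9  36.8] circ [474.2 339. ] 21.1 2834
well floor [170. 206.] mean [409.2 341.8  36.8] circ [409.6 342. ] 20.9 2765
well floor [176. 270.] mean [406.8 294.3  36.7] circ [407.2 295. ] 20.9 2253
well floor [174. 310.] mean [399.9 261.1  36.6] circ [400.6 261.5] 10.4 228
```

View pics/w7.png

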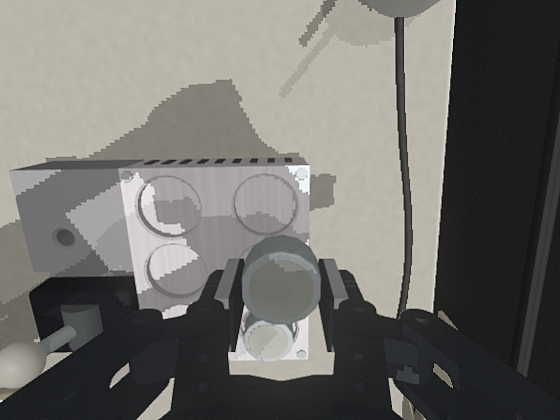

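servo_tool(
  commands=[-0.009,-0.02,0,-0.6,0.5,-0.55,0.3,0,0,0,-0.65,1,-0.5,0.3,0,0,0,0,2,0,0.3,0,0,0,0,1.5,0,0.3,0,0,0,0,0.5,0,0.3,0,0,0,0,0,0,0.3,0,0,0,0,0,0,0.3],
)

```text
t: 10.25
tool_pos: [0.4786, 0.344, 0.0451]
tool_rot: [-1.177, 1.233, -1.237]
contact_force: [0.2, 0.4, 0.1]
opening: 0.0331
```

```bash
python3 - <<'E'
from h import *
corr([.4743,.3378,.0215],-0.04)
d=grab('wrist'); held(d)
E
```

```text
pos [0.4786 0.344  0.0451] F [0.2 0.4 0.1] op 0.0331 CORR turn [-0.011  0.002 -0.008] shift cm [ 0.66  2.35 -0.43]
held top y -37.8 tilt [-0.012  0.003] x range [-17.7  15.1] z [-14.8  14.7] 3887
```

servo_tool(
  commands=[-0.011,0,-0.008,0.66,0,-0.43,0.3,0,0,0,0,0.5,0,0.3,0,0,0,0,0.5,0,0.3,0,0,0,0,0.5,0,0.3,0,0,0,0,0,0,0.3,0,0,0,0,0,0,0.3],
)

```text
t: 10.9
tool_pos: [0.475, 0.3374, 0.0307]
tool_rot: [-1.188, 1.237, -1.238]
contact_force: [-0.2, 0.1, -0.3]
opening: 0.0333
```

```bash
python3 - <<'E'
from h import *
corr([.4743,.3378,.0215],-0.04)
d=grab('wrist','w8.png'); held(d);wells(d)
E
```

```text
pos [0.475  0.3374 0.0307] F [-0.2  0.1 -0.3] op 0.0333 CORR turn [-0.002  0.001 -0.001] shift cm [-0.04  0.92 -0.07]
held top y -37.9 tilt [-0.011  0.003] x range [-17.9  14.9] z [-14.7  14.7] 3896
well floor [195. 203.] mean [432.7 368.6  33.5] circ [431.9 368.4] 72.0 1848
well floor [153. 257.] mean [408.9 341.5  36.8] circ [409.9 342.1] 20.7 4549
well floor [282. 237.] mean [475.2 350.1  36.7] circ [474.4 339.8] 21.0 1186
well floor [280. 342.] mean [471.9 287.6  36.8] circ [472.1 291.7] 21.0 3081
well floor [159. 405.] mean [398.4 247.   36.8] circ [398.1 249.6] 16.7 602
```

View pics/w8.png

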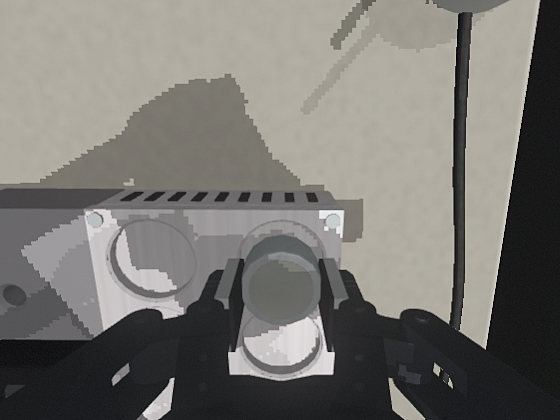

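servo_tool(
  commands=[0,0,0,-0.04,0.4,-0.06,0.3,0,0,0,0,0.3,0,0.3,0,0,0,0,0.2,0,0.3,0,0,0,0,0,0,0.3],
)

```text
t: 11.35
tool_pos: [0.4744, 0.3379, 0.021]
tool_rot: [-1.188, 1.237, -1.238]
contact_force: [-1.1, -0.5, -0.8]
opening: 0.0337
```

```bash
python3 - <<'E'
from h import *
corr([.4743,.3378,.0205],-0.04)
held()
E
```

```text
pos [0.4744 0.3379 0.021 ] F [-1.1 -0.5 -0.8] op 0.0337 CORR turn [-0.002  0.001 -0.001] shift cm [ 0.01  0.05 -0.01]
held top y -37.3 tilt [-0.015  0.005] x range [-17.8  15.1] z [-14.9  14.7] 3863
```

servo_tool(
  commands=[0,0,0,0,0.05,0,0.5,0,0,0,0,0,0,0.6,0,0,0,0,0,0,0.6,0,0,0,0,-0.7,0,0.6,0,0,0,0,-1.5,0,0.6,0,0,0,0,-2.5,0,0.6,0,0,0,0,-3,0,0.6,0,0,0,0,-4,0,0.6,0,0,0,2,-5,-1,0.6,0,0,0,4,-5,-1,0.6,0,0,0,4.7,-1,-0.5,0.6,0,0,0,0,0,0,0.6,0,0,0,0,0,0,0.6],
)

```text
t: 12.7
tool_pos: [0.4496, 0.2413, 0.2526]
tool_rot: [-1.174, 1.226, -1.241]
contact_force: [0.3, -0.3, 0.1]
opening: 0.0515
```

```bash
python3 - <<'E'
from h import *
corr([.44,.25,.25])
d=grab('wrist','w9.png')
show(discs(d,.052,.065,(.38,.52,.15,.45),100)); wells(d)
E
```

```text
pos [0.4496 0.2413 0.2526] F [ 0.3 -0.3  0.1] op 0.0515 CORR turn [-0.017  0.003 -0.006] shift cm [-0.83  0.25 -1.  ]
[298.0, 87.0] mean [473.3 338.4  58.9] circ [473.6 338.3] 17.9 rect [473.4 338.4] [34.9 34.6] 42.1 1043
[297.0, 178.0] mean [469.5 246.3  58.8] circ [469.6 245.4] 18.0 rect [469.7 245.9] [34.8 34.8] 1.0 855
well floor [237.  86.] mean [409.8 342.9  36.8] circ [409.9 342.6] 21.0 1322
well floor [297.  87.] mean [473.2 340.1  36.9] circ [474.3 339.5] 21.0 246
well floor [238. 132.] mean [407.6 295.5  36.9] circ [407.7 295.3] 21.0 1183
well floor [297. 133.] mean [472.1 292.4  36.8] circ [472.2 292.2] 21.0 1180
well floor [239. 176.] mean [405.3 248.   36.9] circ [405.4 247.9] 20.9 1059
```

View pics/w9.png

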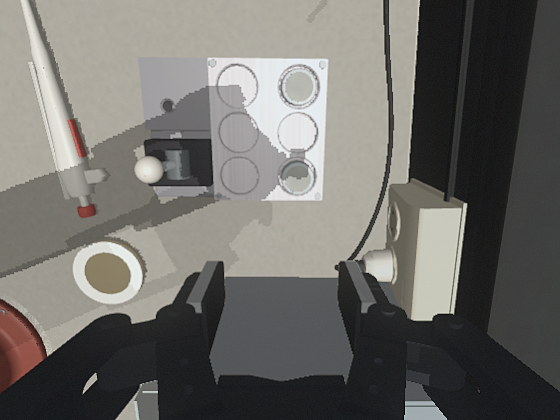

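servo_tool(
  commands=[-0.017,0,-0.006,2,0,0.5,0.65,0,0,0,4.7,0,0.55,0.65,0,0,0,4.7,0,0.55,0.65,0,0,0,4.7,0,0.55,0.65,0,0,0,4.7,0,0.55,0.65,0,0,0,4.7,0,0.55,0.65,0,0,0,4.7,0,0.55,0.65,0,0,0,4.7,0,0.55,0.65,0,0,0,4.7,0,0.55,0.65,0,0,0,4.7,0,0.55,0.65,0,0,0,4.7,0,0.55,0.65,0,0,0,4.7,0,0.55,0.65,0,0,0,2,0,0.2,0.65,0,0,0,0,0,0,0.65,0,0,0,0,0,0,0.65],
)

```text
t: 14.25
tool_pos: [0.5068, -0.3254, 0.2353]
tool_rot: [-1.209, 1.242, -1.198]
contact_force: [0.1, 0.7, -0.0]
opening: 0.0556
```

```bash
python3 - <<'E'
from h import *
d=grab('wrist','w10.png')
show(discs(d,.040,.055,(.40,.56,-.45,-.22)))
corr([.4935,-.3205,.25])
E
```

```text
[271.0, 135.0] mean [ 491.9 -272.2   46.9] circ [ 491.7 -272.6] 17.9 rect [ 491.7 -272.6] [34.2 34.1] 89.3 953
[210.0, 180.0] mean [ 426.8 -317.8   46.8] circ [ 426.4 -318.4] 17.8 rect [ 426.4 -318.3] [35.  35.1] 63.7 886
[273.0, 181.0] mean [ 493.2 -319.8   46.8] circ [ 492.9 -320.5] 17.8 rect [ 492.9 -320.3] [34.7 35.1] 89.6 875
[215.0, 223.0] mean [ 428.7 -365.9   46.7] circ [ 427.7 -367. ] 18.1 rect [ 428.2 -366.7] [34.8 35. ] 89.3 801
pos [ 0.5067 -0.325   0.2352] F [-0.   1.2 -0.3] op 0.0558 CORR turn [ 0.023  0.028 -0.013] shift cm [-0.46 -1.44 -1.36]
```

View pics/w10.png

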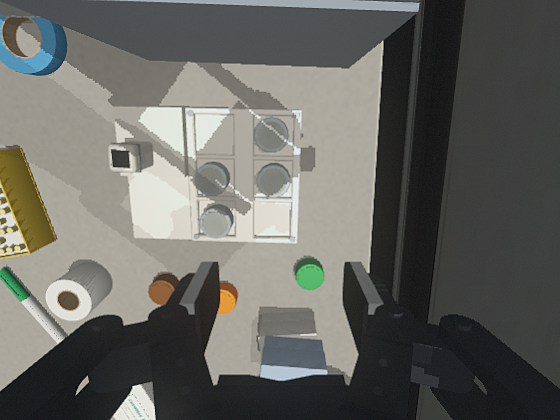

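servo_tool(
  commands=[0.023,0.028,-0.013,-0.4,0,-1.3,0.65,0,0,0,0,3,0,0.65,0,0,0,0,4.5,0,0.65,0,0,0,0,4.5,0,0.65,0,0,0,0,2.5,0,0.65,0,0,0,0,1,0,0.65,0,0,0,0,0,0,0.65,0,0,0,0,0,0,0.65],
)

```text
t: 15.1
tool_pos: [0.4989, -0.3093, 0.0799]
tool_rot: [-1.193, 1.222, -1.233]
contact_force: [-0.1, -0.5, 1.2]
opening: 0.0556
```

```bash
python3 - <<'E'
from h import *
corr([.4935,-.3214,.04])
E
```

```text
pos [ 0.4989 -0.3093  0.0799] F [-0.1 -0.5  1.2] op 0.0556 CORR turn [-0.007  0.015  0.002] shift cm [ 1.22  3.99 -0.54]
```

servo_tool(
  commands=[-0.007,0.015,0.002,1.2,0.8,-0.54,0.65,0,0,0,0,1.2,0,0.65,0,0,0,0,1.2,0,0.65,0,0,0,0,0.7,0,0.65,0,0,0,0,0,0,0.65,0,0,0,0,0,0,0.65],
)

```text
t: 15.7
tool_pos: [0.4957, -0.3249, 0.0429]
tool_rot: [-1.188, 1.233, -1.247]
contact_force: [0.4, -0.7, -0.4]
opening: 0.0557
```

```bash
python3 - <<'E'
from h import *
corr([.4935,-.3214,.008])
E
```

```text
pos [ 0.4957 -0.3249  0.0429] F [ 0.4 -0.7 -0.4] op 0.0557 CORR turn [-0.006 -0.002  0.005] shift cm [-0.35  3.49 -0.26]
```

servo_tool(
  commands=[-0.006,0,0.005,-0.33,0.5,-0.24,0.65,0,0,0,0,0.8,0,0.65,0,0,0,0,0.8,0,0.65,0,0,0,0,0.6,0,0.65,0,0,0,0,0.3,0,0.65,0,0,0,0,0,0,0.65],
)

```text
t: 16.3
tool_pos: [0.4934, -0.321, 0.0104]
tool_rot: [-1.189, 1.24, -1.239]
contact_force: [0.7, 0.7, 0.4]
opening: 0.0559
```

```bash
python3 - <<'E'
from h import *
corr([.4935,-.3214,.008])
E
```

```text
pos [ 0.4934 -0.321   0.0104] F [0.7 0.7 0.4] op 0.0559 CORR turn [ 0.    -0.002 -0.001] shift cm [0.04 0.24 0.01]
```

Good. Close, lift, and carry in one go (the straight-up lift first, then over the box).

servo_tool(
  commands=[0,0,0,0.03,0.2,0,0.65,0,0,0,0,0,0,0.36,0,0,0,0,0,0,0.3,0,0,0,0,0,0,0.3,0,0,0,0,0,0,0.3,0,0,0,0,-1,0,0.3,0,0,0,0,-2,0,0.3,0,0,0,0,-3,0,0.3,0,0,0,0,0,0,0.3],
  grip_force=70,
)

```text
t: 17.2
tool_pos: [0.4935, -0.3215, 0.072]
tool_rot: [-1.189, 1.24, -1.24]
contact_force: [0.6, 0.1, 0.7]
opening: 0.0329
```

```bash
python3 - <<'E'
from h import *
corr([.4935,-.3214,.25]); held()
E
```

```text
pos [ 0.4935 -0.3215  0.072 ] F [0.6 0.1 0.7] op 0.0329 CORR turn [ 0.    -0.002 -0.   ] shift cm [ -0.02 -17.8   -0.  ]
held top y -40.2 tilt [-0.011 -0.004] x range [-17.5  15.5] z [-14.8  14.8] 3888
```

servo_tool(
  commands=[0,0,0,0,-3,0,0.3,0,0,0,0,-5,0,0.3,0,0,0,0,-5,0,0.3,0,0,0,0,-5,0,0.3,0,0,0,-2.5,-1,-0.4,0.3,0,0,0,-4.7,0,-0.4,0.3,0,0,0,-4.7,0,-0.4,0.3,0,0,0,-4.7,0,-0.4,0.3,0,0,0,-4.7,0,-0.4,0.3,0,0,0,-4.7,0,-0.4,0.3,0,0,0,-4.7,0,-0.4,0.3,0,0,0,-4.7,0,-0.4,0.3,0,0,0,-4.7,0,-0.4,0.3,0,0,0,-4.7,0,-0.4,0.3,0,0,0,-4.7,0,-0.4,0.3,0,0,0,-4.5,0,-0.4,0.3,0,0,0,-3,0,0,0.3,0,0,0,-1.5,0,0,0.3,0,0,0,0,0,0,0.3,0,0,0,0,0,0,0.3],
)

```text
t: 19.25
tool_pos: [0.4595, 0.2895, 0.2512]
tool_rot: [-1.204, 1.271, -1.22]
contact_force: [0.2, -0.3, 0.3]
opening: 0.0333
```

```bash
python3 - <<'E'
from h import *
corr([.4722,.2911,.25]); held()
E
```

```text
pos [0.4595 0.2895 0.2512] F [ 0.2 -0.3  0.3] op 0.0333 CORR turn [ 0.032 -0.005 -0.009] shift cm [-0.22  0.08  1.27]
held top y -37.7 tilt [-0.01   0.004] x range [-18.6  14.4] z [-14.9  14.7] 3885
```

servo_tool(
  commands=[0.032,-0.005,-0.009,-0.1,0,1.27,0.3,0,0,0,0,3,0,0.3,0,0,0,0,4.5,0,0.3,0,0,0,0,4.5,0,0.3,0,0,0,0,3,0,0.3,0,0,0,0,1,0,0.3,0,0,0,0,0,0,0.3,0,0,0,0,0,0,0.3],
)

```text
t: 20.1
tool_pos: [0.4824, 0.2832, 0.0903]
tool_rot: [-1.172, 1.231, -1.254]
contact_force: [-1.0, -0.1, -0.4]
opening: 0.0331
```

```bash
python3 - <<'E'
from h import *
corr([.4722,.2905,.04]); d=grab('wrist'); held(d)
E
```

```text
pos [0.4824 0.2832 0.0903] F [-1.  -0.1 -0.4] op 0.0331 CORR turn [-0.019 -0.009 -0.   ] shift cm [-0.68  5.01 -1.15]
held top y -37.2 tilt [-0.012  0.005] x range [-18.1  14.8] z [-14.8  14.7] 3845
```

servo_tool(
  commands=[-0.019,-0.009,0,-0.7,0.8,-1.1,0.3,0,0,0,0,1,0,0.3,0,0,0,0,1,0,0.3,0,0,0,0,1,0,0.3,0,0,0,0,0.6,0,0.3,0,0,0,0,0,0,0.3,0,0,0,0,0,0,0.3],
)

```text
t: 20.85
tool_pos: [0.4745, 0.2934, 0.0477]
tool_rot: [-1.183, 1.234, -1.238]
contact_force: [-0.1, 0.1, -1.0]
opening: 0.033
```

```bash
python3 - <<'E'
from h import *
corr([.4722,.2905,.021]); d=grab('wrist'); held(d);wells(d)
E
```

```text
pos [0.4745 0.2934 0.0477] F [-0.1  0.1 -1. ] op 0.033 CORR turn [-0.007  0.001 -0.004] shift cm [ 0.31  2.67 -0.24]
held top y -37.7 tilt [-0.011  0.003] x range [-18.3  14.5] z [-14.8  14.6] 3893
well floor [154. 165.] mean [409.2 342.6  36.9] circ [409.8 342.3] 21.0 4921
well floor [282. 143.] mean [476.9 351.5  36.8] circ [474.4 339.3] 21.1 863
well floor [162. 250.] mean [406.9 294.6  36.8] circ [407.4 294.5] 20.8 3810
well floor [275. 233.] mean [471.  302.3  36.8] circ [472.1 292.2] 21.0 1267
well floor [ 95. 255.] mean [366.8 291.8  33.1] circ [368.  292.5] 8.0 280
well floor [167. 305.] mean [404.9 259.7  36.7] circ [402.7 259.1] 15.1 661
```

servo_tool(
  commands=[-0.007,0,-0.004,0.32,0.3,-0.22,0.3,0,0,0,0,0.6,0,0.3,0,0,0,0,0.6,0,0.3,0,0,0,0,0.6,0,0.3,0,0,0,0,0.4,0,0.3,0,0,0,0,0,0,0.3],
)

```text
t: 21.5
tool_pos: [0.4726, 0.29, 0.0212]
tool_rot: [-1.19, 1.238, -1.238]
contact_force: [0.5, -0.0, -0.7]
opening: 0.0329
```

```bash
python3 - <<'E'
from h import *
corr([.4722,.2905,.021]); d=grab('wrist'); held(d)
E
```

```text
pos [0.4726 0.29   0.0212] F [ 0.5 -0.  -0.7] op 0.0329 CORR turn [-0.     0.001 -0.   ] shift cm [-0.05  0.02 -0.04]
held top y -36.8 tilt [0.014 0.004] x range [-18.2  29.8] z [-14.7  14.6] 4074
```

servo_tool(
  commands=[0,0,0,0,0,0,0.5,0,0,0,0,0,0,0.6,0,0,0,0,0,0,0.6,0,0,0,0,-0.7,0,0.6,0,0,0,0,-1.5,0,0.6,0,0,0,0,-3,0,0.6,0,0,0,0,-5,0,0.6,0,0,0,0,-5,0,0.6,0,0,0,2,-5,0,0.6,0,0,0,3,-3,0,0.6,0,0,0,0,0,0,0.65,0,0,0,0,0,0,0.65],
)

```text
t: 22.75
tool_pos: [0.4711, 0.2412, 0.2695]
tool_rot: [-1.179, 1.229, -1.24]
contact_force: [1.0, -0.1, 0.4]
opening: 0.0556
```

```bash
python3 - <<'E'
from h import *
corr([.4918,-.2735,.25])
d=grab('wrist')
show(discs(d,.052,.065,(.38,.52,.15,.45),100)); wells(d)
E
```

```text
pos [0.4711 0.2412 0.2695] F [ 1.  -0.1  0.4] op 0.0556 CORR turn [-0.013  0.002 -0.004] shift cm [51.37  1.79  3.98]
[278.0, 88.0] mean [473.6 338.5  58.9] circ [473.5 338.4] 17.9 rect [473.2 338.3] [34.6 34.8] 87.9 953
[278.0, 135.0] mean [471.9 291.3  58.9] circ [471.9 291. ] 17.8 rect [471.8 291.2] [35.1 34.9] 86.9 855
[278.0, 176.0] mean [469.7 246.3  58.9] circ [469.7 245.5] 17.9 rect [469.9 246.1] [34.6 33.8] 86.9 785
well floor [220.  88.] mean [409.5 343.   36.9] circ [409.8 342.6] 21.0 1202
well floor [280.  88.] mean [475.9 339.7  36.9] circ [474.1 339.6] 21.0 251
well floor [221. 132.] mean [407.3 295.4  36.9] circ [407.6 295.3] 20.9 1079
well floor [278. 123.] mean [472.2 303.   36.9] circ [471.9 292.6] 20.9 216
well floor [223. 173.] mean [405.  248.   36.9] circ [405.4 248. ] 20.9 965
```

servo_tool(
  commands=[-0.013,0,-0.004,2,0,0.2,0.65,0,0,0,4.6,0,0.25,0.65,0,0,0,4.6,0,0.25,0.65,0,0,0,4.6,0,0.25,0.65,0,0,0,4.6,0,0.25,0.65,0,0,0,4.6,0,0.25,0.65,0,0,0,4.6,0,0.25,0.65,0,0,0,4.6,0,0.25,0.65,0,0,0,4.6,0,0.25,0.65,0,0,0,4.6,0,0.25,0.65,0,0,0,4.6,0,0.25,0.65,0,0,0,2.5,0,0.25,0.65,0,0,0,0,0,0,0.65,0,0,0,0,0,0,0.65],
)

```text
t: 24.2
tool_pos: [0.4783, -0.2732, 0.2441]
tool_rot: [-1.214, 1.259, -1.197]
contact_force: [-0.3, -0.0, 0.2]
opening: 0.0554
```

```bash
python3 - <<'E'
from h import *
corr([.4922,-.2735,.25])
d=grab('wrist')
show(discs(d,.040,.055,(.40,.56,-.45,-.22)))
E
```

```text
pos [ 0.4783 -0.2732  0.2441] F [-0.3 -0.   0.2] op 0.0554 CORR turn [ 0.036  0.018 -0.015] shift cm [-0.01 -0.64  1.37]
[300.0, 183.0] mean [ 491.6 -271.7   46.8] circ [ 491.7 -272.3] 17.8 rect [ 491.7 -272.2] [34.9 33.8] 88.9 836
[243.0, 224.0] mean [ 426.4 -317.4   46.7] circ [ 425.7 -318.1] 17.9 rect [ 426.3 -318.3] [35.1 34.3] 88.4 757
[248.0, 265.0] mean [ 429.3 -367.4   46.6] circ [ 428.9 -368.9] 18.1 rect [ 428.8 -368.7] [35.1 34.5] 89.7 704
```

```bash
python3 - <<'E'
from h import *
for n in ('top','scene','wrist'):
    d=grab(n); W=cloud(d)
    m=(W[...,2]>.1)&(W[...,2]<.215)&(W[...,1]>-.245)&(W[...,1]<.25)&(W[...,0]>.3)&(W[...,0]<.65)
    P=W[m]
    if len(P): print(n,len(P),np.percentile(P,[0.5,2,50,98,99.5],axis=0).round(3).tolist())
E
```

```text
top 15185 [[0.321, -0.237, 0.108], [0.335, -0.213, 0.115], [0.526, -0.018, 0.207], [0.646, 0.219, 0.213], [0.649, 0.242, 0.214]]
scene 7609 [[0.311, -0.241, 0.101], [0.314, -0.229, 0.104], [0.444, -0.081, 0.19], [0.638, 0.223, 0.212], [0.647, 0.244, 0.213]]
wrist 70462 [[0.316, -0.243, 0.111], [0.316, -0.238, 0.14], [0.505, -0.172, 0.21], [0.635, -0.138, 0.212], [0.642, -0.128, 0.212]]
```

```bash
python3 - <<'E'
from h import *
d=grab('top'); W=cloud(d)
m=(W[...,2]>.195)&(W[...,2]<.215)&(W[...,0]>.3)&(W[...,0]<.65)
n,l,st,ce=cv2.connectedComponentsWithStats(m.astype(np.uint8))
k=1+np.argmax(st[1:,4]);P=W[l==k]; print(st[k],cv2.minAreaRect((P[:,:2]*1000).astype(np.float32)))
for x in (.42,.5,.58): 
    Q=P[np.abs(P[:,0]-x)<.01]; print(x,Q[:,1].min(),Q[:,1].max())
E
```

```text
[ 213  138  121   87 8774] ((477.0724182128906, -52.22688293457031), (299.3448181152344, 220.56356811523438), 87.01541137695312)
0.42 -0.1510242116390847 0.10033825448413271
0.5 -0.19431343469844564 0.09653928796726365
0.58 -0.20729624218582104 0.0909727133531711
```

servo_tool(
  commands=[0.036,0.018,-0.015,0,0,1.3,0.65,0,0,0,0,3,0,0.65,0,0,0,0,4.5,0,0.65,0,0,0,0,4,0,0.65,0,0,0,0,2.5,0,0.65,0,0,0,0,1,0,0.65,0,0,0,0,0,0,0.65,0,0,0,0,0,0,0.65],
)

```text
t: 25.25
tool_pos: [0.4984, -0.2691, 0.0985]
tool_rot: [-1.192, 1.214, -1.245]
contact_force: [1.2, -0.1, -0.1]
opening: 0.0557
```

```bash
python3 - <<'E'
from h import *
corr([.4922,-.2733,.04])
E
```

```text
pos [ 0.4984 -0.2691  0.0985] F [ 1.2 -0.1 -0.1] op 0.0557 CORR turn [-0.016  0.011  0.01 ] shift cm [ 0.38  5.84 -0.7 ]
```

servo_tool(
  commands=[-0.016,0.011,0.01,0.38,0.8,-0.68,0.65,0,0,0,0,1.2,0,0.65,0,0,0,0,1.2,0,0.65,0,0,0,0,1.2,0,0.65,0,0,0,0,0.8,0,0.65,0,0,0,0,0.4,0,0.65,0,0,0,0,0,0,0.65],
)

```text
t: 25.95
tool_pos: [0.4937, -0.2752, 0.0423]
tool_rot: [-1.189, 1.234, -1.244]
contact_force: [-0.3, -0.5, 1.0]
opening: 0.0554
```

```bash
python3 - <<'E'
from h import *
corr([.4922,-.2733,.008])
E
```

```text
pos [ 0.4937 -0.2752  0.0423] F [-0.3 -0.5  1. ] op 0.0554 CORR turn [-0.005 -0.001  0.004] shift cm [-0.2   3.43 -0.18]
```

servo_tool(
  commands=[-0.005,0,0.004,-0.18,0.5,-0.16,0.65,0,0,0,0,0.8,0,0.65,0,0,0,0,0.8,0,0.65,0,0,0,0,0.7,0,0.65,0,0,0,0,0.5,0,0.65,0,0,0,0,0,0,0.65],
)

```text
t: 26.55
tool_pos: [0.4925, -0.2733, 0.0068]
tool_rot: [-1.19, 1.239, -1.239]
contact_force: [0.2, -0.8, 0.5]
opening: 0.0555
```

```bash
python3 - <<'E'
from h import *
corr([.4922,-.2733,.008])
E
```

```text
pos [ 0.4925 -0.2733  0.0068] F [ 0.2 -0.8  0.5] op 0.0555 CORR turn [ 0.    -0.001 -0.   ] shift cm [ 0.   -0.12 -0.03]
```

servo_tool(
  commands=[0,0,0,0,-0.12,0,0.65,0,0,0,0,0,0,0.36,0,0,0,0,0,0,0.3,0,0,0,0,0,0,0.3,0,0,0,0,0,0,0.3,0,0,0,0,-1,0,0.3,0,0,0,0,-2,0,0.3,0,0,0,0,-3,0,0.3,0,0,0,0,0,0,0.3],
)

```text
t: 27.45
tool_pos: [0.4926, -0.2734, 0.072]
tool_rot: [-1.19, 1.239, -1.239]
contact_force: [0.4, -0.4, -0.6]
opening: 0.0331
```

```bash
python3 - <<'E'
from h import *
corr([.4096,.3415,.25]); held()
E
```

```text
pos [ 0.4926 -0.2734  0.072 ] F [ 0.4 -0.4 -0.6] op 0.0331 CORR turn [-0.    -0.001 -0.   ] shift cm [-61.1  -17.8  -10.79]
held top y -40.4 tilt [-0.012 -0.006] x range [-17.2  15.6] z [-14.7  14.8] 3890
```

servo_tool(
  commands=[0,0,0,0,-3,0,0.3,0,0,0,0,-5,0,0.3,0,0,0,0,-5,0,0.3,0,0,0,0,-5,0,0.3,0,0,0,-2.5,-1,-0.75,0.3,0,0,0,-4.7,0,-0.75,0.3,0,0,0,-4.7,0,-0.75,0.3,0,0,0,-4.7,0,-0.75,0.3,0,0,0,-4.7,0,-0.75,0.3,0,0,0,-4.7,0,-0.75,0.3,0,0,0,-4.7,0,-0.75,0.3,0,0,0,-4.7,0,-0.75,0.3,0,0,0,-4.7,0,-0.75,0.3,0,0,0,-4.7,0,-0.75,0.3,0,0,0,-4.7,0,-0.75,0.3,0,0,0,-4.5,0,-0.75,0.3,0,0,0,-3,0,0,0.3,0,0,0,-1.5,0,0,0.3,0,0,0,0,0,0,0.3,0,0,0,0,0,0,0.3],
)

```text
t: 29.5
tool_pos: [0.4151, 0.3375, 0.2519]
tool_rot: [-1.206, 1.268, -1.224]
contact_force: [-0.6, -0.4, -0.3]
opening: 0.0333
```

```bash
python3 - <<'E'
from h import *
corr([.4096,.3410,.25]); held()
E
```

```text
pos [0.4151 0.3375 0.2519] F [-0.6 -0.4 -0.3] op 0.0333 CORR turn [ 0.031 -0.006 -0.005] shift cm [-0.33  0.21 -0.56]
held top y -37.9 tilt [-0.011  0.006] x range [-18.5  14.4] z [-14.7  14.7] 3892
```

servo_tool(
  commands=[0.031,-0.006,-0.005,-0.3,0,-0.56,0.3,0,0,0,0,3,0,0.3,0,0,0,0,4.5,0,0.3,0,0,0,0,4.5,0,0.3,0,0,0,0,3,0,0.3,0,0,0,0,1,0,0.3,0,0,0,0,0,0,0.3,0,0,0,0,0,0,0.3],
)

```text
t: 30.35
tool_pos: [0.4135, 0.3357, 0.0937]
tool_rot: [-1.17, 1.234, -1.251]
contact_force: [0.4, 0.2, -0.7]
opening: 0.033
```

```bash
python3 - <<'E'
from h import *
corr([.4098,.3406,.04]); held()
E
```

```text
pos [0.4135 0.3357 0.0937] F [ 0.4  0.2 -0.7] op 0.033 CORR turn [-0.018 -0.009 -0.004] shift cm [-0.45  5.36 -0.48]
held top y -37.4 tilt [-0.01   0.005] x range [-18.1  14.9] z [-14.8  14.7] 3898
```

servo_tool(
  commands=[-0.018,-0.009,-0.004,-0.45,0.8,-0.42,0.3,0,0,0,0,1.1,0,0.3,0,0,0,0,1.1,0,0.3,0,0,0,0,1.1,0,0.3,0,0,0,0,0.6,0,0.3,0,0,0,0,0,0,0.3,0,0,0,0,0,0,0.3],
)

```text
t: 31.1
tool_pos: [0.4126, 0.3431, 0.0475]
tool_rot: [-1.183, 1.236, -1.237]
contact_force: [0.2, -0.1, -1.3]
opening: 0.0329
```

```bash
python3 - <<'E'
from h import *
corr([.4098,.3406,.021]); d=grab('wrist'); held(d);wells(d)
E
```

```text
pos [0.4126 0.3431 0.0475] F [ 0.2 -0.1 -1.3] op 0.0329 CORR turn [-0.005  0.001 -0.005] shift cm [ 0.27  2.65 -0.28]
held top y -37.9 tilt [-0.009  0.003] x range [-18.4  14.7] z [-14.8  14.6] 3949
well floor [317. 201.] mean [432.9 368.5  33.5] circ [432.5 368.4] 72.3 1446
well floor [276. 233.] mean [409.5 352.1  36.8] circ [410.3 342.1] 20.9 1302
well floor [393. 233.] mean [474.3 349.   36.9] circ [475.2 338.5] 21.0 511
well floor [277. 333.] mean [407.4 287.4  36.8] circ [408.1 294.7] 21.1 1974
well floor [278. 372.] mean [406.9 258.5  36.6] circ [406.7 256.2] 15.9 515
```

servo_tool(
  commands=[-0.005,0,-0.005,0.28,0.3,-0.24,0.3,0,0,0,0,0.6,0,0.3,0,0,0,0,0.6,0,0.3,0,0,0,0,0.6,0,0.3,0,0,0,0,0.4,0,0.3,0,0,0,0,0,0,0.3],
)

```text
t: 31.75
tool_pos: [0.4104, 0.3403, 0.0213]
tool_rot: [-1.19, 1.237, -1.238]
contact_force: [-0.8, 0.4, -0.1]
opening: 0.0332
```

```bash
python3 - <<'E'
from h import *
corr([.4099,.3404,.021]); d=grab('wrist'); held(d)
E
```

```text
pos [0.4104 0.3403 0.0213] F [-0.8  0.4 -0.1] op 0.0332 CORR turn [-0.001  0.001 -0.   ] shift cm [-0.    0.03 -0.05]
held top y -37.2 tilt [-0.012  0.005] x range [-18.2  14.8] z [-14.8  14.8] 3892
```

servo_tool(
  commands=[0,0,0,0,0,0,0.5,0,0,0,0,0,0,0.6,0,0,0,0,0,0,0.6,0,0,0,0,-0.7,0,0.6,0,0,0,0,-1.5,0,0.6,0,0,0,0,-3,0,0.6,0,0,0,0,-5,0,0.6,0,0,0,0,-5,0,0.6,0,0,0,2,-5,0,0.6,0,0,0,3,-3,0,0.6,0,0,0,3,0,0,0.65,0,0,0,0,0,0,0.65,0,0,0,0,0,0,0.65],
)

```text
t: 33.1
tool_pos: [0.408, 0.261, 0.273]
tool_rot: [-1.173, 1.226, -1.24]
contact_force: [0.3, 0.4, -0.1]
opening: 0.0555
```

```bash
python3 - <<'E'
from h import *
corr([.428,-.3677,.25])
d=grab('wrist')
show(discs(d,.052,.065,(.38,.52,.15,.45),100)); wells(d)
E
```

```text
pos [0.408 0.261 0.273] F [ 0.3  0.4 -0.1] op 0.0555 CORR turn [-0.018  0.003 -0.007] shift cm [62.77  1.92  4.3 ]
[277.0, 106.0] mean [409.7 341.5  58.9] circ [409.6 341.3] 17.7 rect [410.1 341.3] [35.  34.4] 87.0 894
[336.0, 107.0] mean [472.9 338.5  58.8] circ [473.4 338.5] 17.9 rect [473.2 338.4] [34. 35.] 88.2 897
[334.0, 151.0] mean [471.1 291.5  58.9] circ [471.6 291. ] 17.8 rect [471.4 290.9] [34.7 35.1] 8.9 805
[332.0, 191.0] mean [469.1 246.5  58.7] circ [469.4 245.6] 17.9 rect [469.5 246.2] [34.1 34.7] 88.7 747
well floor [278. 103.] mean [411.6 344.9  36.9] circ [410.2 342.3] 21.0 247
well floor [277. 148.] mean [408.  295.2  36.8] circ [408.  295.2] 21.0 1026
well floor [276. 188.] mean [405.7 247.6  36.9] circ [405.7 247.8] 20.9 909
```

servo_tool(
  commands=[-0.018,0,-0.007,2,0,0.3,0.65,0,0,0,4.75,0,0.3,0.65,0,0,0,4.75,0,0.3,0.65,0,0,0,4.75,0,0.3,0.65,0,0,0,4.75,0,0.3,0.65,0,0,0,4.75,0,0.3,0.65,0,0,0,4.75,0,0.3,0.65,0,0,0,4.75,0,0.3,0.65,0,0,0,4.75,0,0.3,0.65,0,0,0,4.75,0,0.3,0.65,0,0,0,4.75,0,0.3,0.65,0,0,0,4.75,0,0.3,0.65,0,0,0,4.75,0,0.3,0.65,0,0,0,2.7,0,0,0.65,0,0,0,0,0,0,0.65,0,0,0,0,0,0,0.65],
)

```text
t: 34.75
tool_pos: [0.4328, -0.369, 0.2575]
tool_rot: [-1.206, 1.24, -1.199]
contact_force: [-0.3, 0.2, 0.3]
opening: 0.0556
```

```bash
python3 - <<'E'
from h import *
corr([.428,-.3677,.25])
d=grab('wrist','w11.png')
show(discs(d,.040,.055,(.40,.56,-.45,-.22)))
E
```

```text
pos [ 0.4328 -0.369   0.2575] F [-0.3  0.2  0.3] op 0.0556 CORR turn [ 0.019  0.026 -0.014] shift cm [-0.11  0.76 -0.46]
[278.0, 136.0] mean [ 426.  -318.4   46.9] circ [ 425.9 -318.7] 17.9 rect [ 426.1 -318.7] [35.2 34. ] 88.2 842
[282.0, 182.0] mean [ 429.1 -368.5   46.9] circ [ 429.  -369.2] 17.9 rect [ 428.7 -368.9] [34.7 35. ] 89.3 777
```

View pics/w11.png

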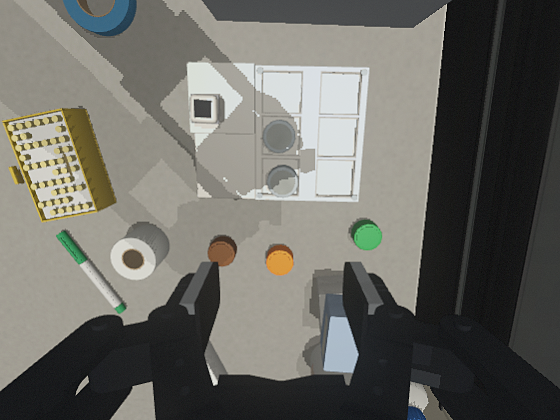

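servo_tool(
  commands=[0.019,0.026,-0.014,0,0,-0.4,0.65,0,0,0,0,3,0,0.65,0,0,0,0,4.5,0,0.65,0,0,0,0,4.5,0,0.65,0,0,0,0,2.5,0,0.65,0,0,0,0,1,0,0.65,0,0,0,0,0,0,0.65,0,0,0,0,0,0,0.65],
)

```text
t: 35.6
tool_pos: [0.4327, -0.3609, 0.1039]
tool_rot: [-1.191, 1.221, -1.247]
contact_force: [-0.3, 0.5, -0.4]
opening: 0.0553
```

```bash
python3 - <<'E'
from h import *
corr([.4291,-.3698,.04])
d=grab('wrist')
show(discs(d,.040,.055,(.40,.56,-.45,-.22)))
E
```

```text
pos [ 0.4327 -0.3609  0.1039] F [-0.3  0.5 -0.4] op 0.0553 CORR turn [-0.012  0.006  0.01 ] shift cm [ 0.84  6.39 -0.41]
[223.0, 67.0] mean [ 400.6 -260.9   43.9] circ [ 400.6 -264.9] 20.9 rect [ 400.3 -264.9] [41.9  1.5] 88.2 173
[269.0, 159.0] mean [ 426.2 -317.8   46.8] circ [ 426.1 -318.5] 17.9 rect [ 426.1 -318.2] [35.1 35.1] 89.2 2278
[276.0, 231.0] mean [ 429.2 -367.6   46.7] circ [ 429.3 -368.8] 18.0 rect [ 429.5 -368.8] [34.9 35.3] 30.6 1951
```

servo_tool(
  commands=[-0.012,0.006,0.01,0.84,0.9,-0.4,0.65,0,0,0,0,1.2,0,0.65,0,0,0,0,1.2,0,0.65,0,0,0,0,1.2,0,0.65,0,0,0,0,1,0,0.65,0,0,0,0,0.5,0,0.65,0,0,0,0,0,0,0.65],
)

```text
t: 36.35
tool_pos: [0.4302, -0.3728, 0.043]
tool_rot: [-1.189, 1.235, -1.245]
contact_force: [-0.7, -0.3, 0.7]
opening: 0.0554
```

```bash
python3 - <<'E'
from h import *
corr([.4294,-.3697,.008])
E
```

```text
pos [ 0.4302 -0.3728  0.043 ] F [-0.7 -0.3  0.7] op 0.0554 CORR turn [-0.004 -0.002  0.004] shift cm [-0.32  3.49 -0.11]
```

servo_tool(
  commands=[-0.004,0,0.004,-0.32,0.5,-0.09,0.65,0,0,0,0,0.8,0,0.65,0,0,0,0,0.8,0,0.65,0,0,0,0,0.8,0,0.65,0,0,0,0,0.4,0,0.65,0,0,0,0,0,0,0.65],
)

```text
t: 36.95
tool_pos: [0.4298, -0.3693, 0.0075]
tool_rot: [-1.189, 1.239, -1.24]
contact_force: [0.1, 0.0, 0.9]
opening: 0.0554
```

```bash
python3 - <<'E'
from h import *
corr([.4294,-.3697,.008])
E
```

```text
pos [ 0.4298 -0.3693  0.0075] F [0.1 0.  0.9] op 0.0554 CORR turn [-0.001 -0.001  0.   ] shift cm [ 0.04 -0.05 -0.04]
```

servo_tool(
  commands=[0,0,0,0.03,0,0,0.65,0,0,0,0,0,0,0.36,0,0,0,0,0,0,0.3,0,0,0,0,0,0,0.3,0,0,0,0,0,0,0.3,0,0,0,0,-1,0,0.3,0,0,0,0,-2,0,0.3,0,0,0,0,-3,0,0.3,0,0,0,0,0,0,0.3],
)

```text
t: 37.85
tool_pos: [0.4299, -0.3699, 0.0714]
tool_rot: [-1.189, 1.239, -1.24]
contact_force: [0.9, -0.6, -0.2]
opening: 0.0335
```

```bash
python3 - <<'E'
from h import *
corr([.4078,.2935,.25]); held()
E
```

```text
pos [ 0.4299 -0.3699  0.0714] F [ 0.9 -0.6 -0.2] op 0.0335 CORR turn [-0.001 -0.001  0.   ] shift cm [-66.19 -17.89  -4.94]
held top y -40.8 tilt [-0.012 -0.   ] x range [-16.9  16.1] z [-14.7  14.7] 3918
```

servo_tool(
  commands=[0,0,0,0,-3,0,0.3,0,0,0,0,-5,0,0.3,0,0,0,0,-5,0,0.3,0,0,0,0,-5,0,0.3,0,0,0,-2.7,-1,-0.35,0.3,0,0,0,-4.8,0,-0.35,0.3,0,0,0,-4.8,0,-0.35,0.3,0,0,0,-4.8,0,-0.35,0.3,0,0,0,-4.8,0,-0.35,0.3,0,0,0,-4.8,0,-0.35,0.3,0,0,0,-4.8,0,-0.35,0.3,0,0,0,-4.8,0,-0.35,0.3,0,0,0,-4.8,0,-0.35,0.3,0,0,0,-4.8,0,-0.35,0.3,0,0,0,-4.8,0,-0.35,0.3,0,0,0,-4.8,0,-0.35,0.3,0,0,0,-4.5,0,-0.35,0.3,0,0,0,-3,0,0,0.3,0,0,0,0,0,0,0.3,0,0,0,0,0,0,0.3],
)

```text
t: 39.9
tool_pos: [0.4025, 0.2875, 0.2537]
tool_rot: [-1.196, 1.263, -1.226]
contact_force: [0.3, -0.2, -1.0]
opening: 0.033
```

```bash
python3 - <<'E'
from h import *
corr([.4078,.2935,.25]); held()
E
```

```text
pos [0.4025 0.2875 0.2537] F [ 0.3 -0.2 -1. ] op 0.033 CORR turn [ 0.021 -0.006 -0.009] shift cm [-0.62  0.36  0.51]
held top y -38.5 tilt [-0.011  0.007] x range [-18.3  14.7] z [-14.8  14.7] 3898
```

servo_tool(
  commands=[0.021,-0.006,-0.009,-0.6,0,0.5,0.3,0,0,0,0,3,0,0.3,0,0,0,0,4.5,0,0.3,0,0,0,0,4.5,0,0.3,0,0,0,0,3,0,0.3,0,0,0,0,1,0,0.3,0,0,0,0,0,0,0.3,0,0,0,0,0,0,0.3],
)

```text
t: 40.75
tool_pos: [0.4149, 0.2888, 0.0925]
tool_rot: [-1.173, 1.237, -1.252]
contact_force: [-0.1, -0.3, -0.5]
opening: 0.033
```

```bash
python3 - <<'E'
from h import *
corr([.4078,.2935,.04]); held()
E
```

```text
pos [0.4149 0.2888 0.0925] F [-0.1 -0.3 -0.5] op 0.033 CORR turn [-0.014 -0.011 -0.002] shift cm [-0.42  5.24 -0.8 ]
held top y -38.0 tilt [-0.01   0.007] x range [-17.5  15.4] z [-14.7  14.6] 3894
```

servo_tool(
  commands=[-0.014,-0.011,-0.002,-0.42,0.8,-0.75,0.3,0,0,0,0,1.1,0,0.3,0,0,0,0,1.1,0,0.3,0,0,0,0,1.1,0,0.3,0,0,0,0,0.5,0,0.3,0,0,0,0,0,0,0.3,0,0,0,0,0,0,0.3],
)

```text
t: 41.5
tool_pos: [0.4105, 0.2959, 0.0475]
tool_rot: [-1.182, 1.234, -1.238]
contact_force: [0.4, 0.6, -1.1]
opening: 0.0328
```

```bash
python3 - <<'E'
from h import *
corr([.4078,.2935,.021]); d=grab('wrist'); held(d);wells(d)
E
```

```text
pos [0.4105 0.2959 0.0475] F [ 0.4  0.6 -1.1] op 0.0328 CORR turn [-0.007  0.002 -0.004] shift cm [ 0.26  2.65 -0.28]
held top y -38.4 tilt [-0.011  0.005] x range [-17.9  15. ] z [-14.8  14.7] 3941
well floor [282. 141.] mean [412.9 354.6  36.8] circ [410.5 342.4] 21.1 857
well floor [392. 148.] mean [469.3 348.8  36.9] circ [474.9 339.3] 21.0 634
well floor [276. 233.] mean [407.4 304.8  36.8] circ [408.2 294.8] 21.0 1396
well floor [390. 234.] mean [470.8 301.6  36.9] circ [472.9 291.7] 21.0 577
well floor [210. 255.] mean [368.6 291.4  32.7] circ [369.  291.6] 9.0 393
well floor [277. 333.] mean [405.1 240.   36.8] circ [406.  247.6] 20.9 1862
```

servo_tool(
  commands=[-0.007,0,-0.004,0.27,0.3,-0.24,0.3,0,0,0,0,0.6,0,0.3,0,0,0,0,0.6,0,0.3,0,0,0,0,0.6,0,0.3,0,0,0,0,0.4,0,0.3,0,0,0,0,0,0,0.3],
)

```text
t: 42.15
tool_pos: [0.4091, 0.2935, 0.0217]
tool_rot: [-1.188, 1.237, -1.237]
contact_force: [-0.2, 0.3, 0.7]
opening: 0.033
```

```bash
python3 - <<'E'
from h import *
corr([.408,.2935,.0205]); d=grab('wrist'); held(d)
E
```

```text
pos [0.4091 0.2935 0.0217] F [-0.2  0.3  0.7] op 0.033 CORR turn [-0.002  0.001 -0.002] shift cm [ 0.01  0.12 -0.11]
held top y -37.8 tilt [-0.013  0.005] x range [-17.9  15. ] z [-14.8  14.6] 3874
```

servo_tool(
  commands=[0,0,0,0,0.1,-0.1,0.3,0,0,0,0,0,0,0.5,0,0,0,0,0,0,0.6,0,0,0,0,0,0,0.6,0,0,0,0,-0.7,0,0.6,0,0,0,0,-1.5,0,0.6,0,0,0,0,-3,0,0.6,0,0,0,0,-5,0,0.6,0,0,0,0,-5,0,0.6,0,0,0,2,-5,0,0.6,0,0,0,3,-3,0,0.6,0,0,0,0,0,0,0.65,0,0,0,0,0,0,0.65],
)

```text
t: 43.5
tool_pos: [0.4024, 0.2435, 0.2611]
tool_rot: [-1.19, 1.234, -1.236]
contact_force: [-0.2, -0.4, -0.3]
opening: 0.0554
```

```bash
python3 - <<'E'
from h import *
corr([.4265,-.3195,.25])
d=grab('wrist')
show(discs(d,.052,.065,(.38,.52,.15,.45),100)); wells(d)
E
```

```text
pos [0.4024 0.2435 0.2611] F [-0.2 -0.4 -0.3] op 0.0554 CORR turn [-0.003  0.005 -0.001] shift cm [56.19  1.06  4.38]
[285.0, 86.0] mean [409.6 341.5  58.9] circ [409.7 341.6] 17.9 rect [410.  341.7] [34.8 34.8] 87.5 1002
[347.0, 87.0] mean [472.9 338.4  58.8] circ [473.5 338.5] 18.0 rect [473.1 338.4] [34.7 35.2] 88.0 1020
[285.0, 133.0] mean [408.2 294.6  58.9] circ [408.2 294.3] 17.8 rect [407.9 294.3] [34.3 35.1] 87.9 892
[344.0, 134.0] mean [471.2 291.4  58.8] circ [471.7 291. ] 17.8 rect [471.6 290.9] [34.4 35. ] 88.1 912
[342.0, 176.0] mean [469.  246.3  58.7] circ [469.6 245.6] 17.9 rect [469.5 245.9] [34.5 34.8] 44.9 826
well floor [286.  87.] mean [411.4 342.2  36.8] circ [410.3 342.6] 21.0 260
well floor [282. 123.] mean [406.  304.9  36.9] circ [407.9 295.3] 21.0 224
well floor [284. 174.] mean [405.7 247.9  36.8] circ [405.9 247.9] 20.9 1006
```

servo_tool(
  commands=[-0.003,0.005,0,2,0,0.3,0.65,0,0,0,4.6,0,0.32,0.65,0,0,0,4.6,0,0.32,0.65,0,0,0,4.6,0,0.32,0.65,0,0,0,4.6,0,0.32,0.65,0,0,0,4.6,0,0.32,0.65,0,0,0,4.6,0,0.32,0.65,0,0,0,4.6,0,0.32,0.65,0,0,0,4.6,0,0.32,0.65,0,0,0,4.6,0,0.32,0.65,0,0,0,4.6,0,0.32,0.65,0,0,0,4.6,0,0.32,0.65,0,0,0,2.6,0,0,0.65,0,-0.14,0,0,0,0,0.65,0,-0.14,0,0,0,0,0.65,0,-0.14,0,0,0,0,0.65,0,-0.14,0,0,0,0,0.65,0,-0.14,0,0,0,0,0.65,0,-0.08,0,0,0,0,0.65,0,0,0,0,0,0,0.65],
)

```text
t: 45.55
tool_pos: [0.4116, -0.3104, 0.2084]
tool_rot: [-1.462, 0.672, -0.54]
contact_force: [-0.1, -0.3, 0.1]
opening: 0.0556
```

```bash
python3 - <<'E'
from h import *
corr([.426,-.319,.25],.785)
d=grab('wrist','w12.png')
show(discs(d,.040,.055,(.40,.56,-.45,-.22)))
E
```

```text
pos [ 0.4116 -0.3104  0.2084] F [-0.1 -0.3  0.1] op 0.0556 CORR turn [ 0.012  0.008 -0.084] shift cm [ 1.28 -4.29  0.35]
[287.0, 218.0] mean [ 425.7 -318.3   46.7] circ [ 426.3 -319. ] 18.0 rect [ 426.1 -318.6] [34.4 34.8] 45.5 959
```

View pics/w12.png

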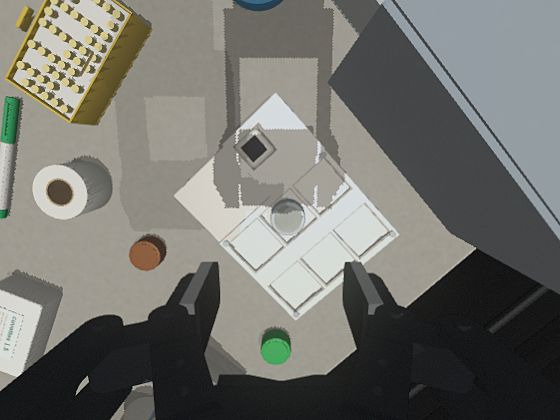

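servo_tool(
  commands=[0.012,0.008,-0.084,0.7,0,0.2,0.65,0,0,0,0.6,1,0.2,0.65,0,0,0,0,3,0,0.65,0,0,0,0,3,0,0.65,0,0,0,0,2,0,0.65,0,0,0,0,1,0,0.65,0,0,0,0,0,0,0.65,0,0,0,0,0,0,0.65],
)

```text
t: 46.4
tool_pos: [0.4238, -0.3133, 0.0967]
tool_rot: [-1.475, 0.63, -0.61]
contact_force: [-0.1, 0.1, 0.4]
opening: 0.0552
```

```bash
python3 - <<'E'
from h import *
corr([.4267,-.3194,.04],.785)
d=grab('wrist')
show(discs(d,.040,.055,(.40,.56,-.45,-.22)))
E
```

```text
pos [ 0.4238 -0.3133  0.0967] F [-0.1  0.1  0.4] op 0.0552 CORR turn [-0.    -0.008 -0.014] shift cm [ 0.71  5.66 -0.22]
[278.0, 232.0] mean [ 425.4 -317.6   46.7] circ [ 426.2 -318.5] 17.9 rect [ 426.1 -318.1] [34.8 34.9] 86.4 2066
```

servo_tool(
  commands=[0,-0.008,-0.014,0.7,0.8,-0.2,0.65,0,0,0,0,1.1,0,0.65,0,0,0,0,1.1,0,0.65,0,0,0,0,1,0,0.65,0,0,0,0,0.8,0,0.65,0,0,0,0,0.4,0,0.65,0,0,0,0,0,0,0.65],
)

```text
t: 47.15
tool_pos: [0.4291, -0.3219, 0.043]
tool_rot: [-1.485, 0.61, -0.62]
contact_force: [0.6, -0.1, -0.4]
opening: 0.0556
```

```bash
python3 - <<'E'
from h import *
corr([.4267,-.3192,.008],.785)
E
```

```text
pos [ 0.4291 -0.3219  0.043 ] F [ 0.6 -0.1 -0.4] op 0.0556 CORR turn [-0.    -0.     0.007] shift cm [-0.38  3.5   0.02]
```

servo_tool(
  commands=[0,0,0.007,-0.36,0.5,0.02,0.65,0,0,0,0,0.8,0,0.65,0,0,0,0,0.8,0,0.65,0,0,0,0,0.8,0,0.65,0,0,0,0,0.4,0,0.65,0,0,0,0,0,0,0.65],
)

```text
t: 47.75
tool_pos: [0.4268, -0.3192, 0.0075]
tool_rot: [-1.482, 0.615, -0.614]
contact_force: [-0.2, -0.2, 0.0]
opening: 0.0552
```

```bash
python3 - <<'E'
from h import *
corr([.4267,-.3192,.008],.785)
grab('wrist','w13.png')
E
```

```text
pos [ 0.4268 -0.3192  0.0075] F [-0.2 -0.2  0. ] op 0.0552 CORR turn [-0. -0. -0.] shift cm [-0.   -0.05 -0.01]
```

View pics/w13.png

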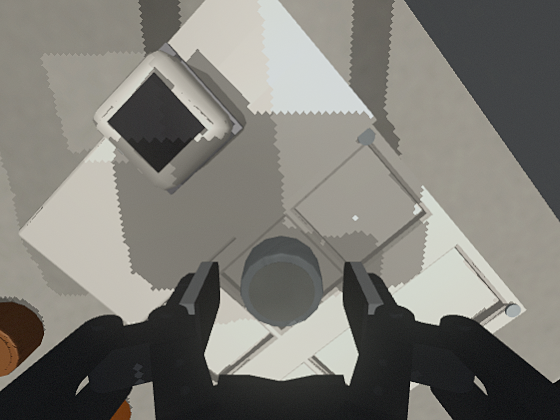

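servo_tool(
  commands=[0,0,0,0,0,0,0.36,0,0,0,0,0,0,0.3,0,0,0,0,0,0,0.3,0,0,0,0,0,0,0.3,0,0,0,0,-1,0,0.3,0,0,0,0,-2,0,0.3,0,0,0,0,-3,0,0.3,0,0,0,0,-5,0,0.3,0,0,0,0,-5,0,0.3,0,0.14,0,0,-2,0,0.3,0,0.14,0,0,0,0,0.3,0,0.14,0,0,0,0,0.3,0,0.14,0,0,0,0,0.3,0,0.14,0,0,0,0,0.3,0,0.12,0,0,0,0,0.3,0,0,0,0,0,0,0.3,0,0,0,0,0,0,0.3],
)

```text
t: 49.5
tool_pos: [0.4273, -0.3195, 0.207]
tool_rot: [-1.177, 1.247, -1.267]
contact_force: [-0.5, 0.7, -0.4]
opening: 0.0334
```

```bash
python3 - <<'E'
from h import *
corr([.4057,.2462,.25]); held()
E
```

```text
pos [ 0.4273 -0.3195  0.207 ] F [-0.5  0.7 -0.4] op 0.0334 CORR turn [-0.008 -0.025  0.008] shift cm [-56.28  -4.77  -5.81]
held top y -38.1 tilt [-0.01   0.003] x range [-18.  15.] z [-14.8  14.7] 3903
```

servo_tool(
  commands=[-0.008,-0.025,0.008,0,-3,0,0.3,0,0,0,0,-2,0,0.3,0,0,0,-2.5,0,-0.42,0.3,0,0,0,-4.7,0,-0.42,0.3,0,0,0,-4.7,0,-0.42,0.3,0,0,0,-4.7,0,-0.42,0.3,0,0,0,-4.7,0,-0.42,0.3,0,0,0,-4.7,0,-0.42,0.3,0,0,0,-4.7,0,-0.42,0.3,0,0,0,-4.7,0,-0.42,0.3,0,0,0,-4.7,0,-0.42,0.3,0,0,0,-4.7,0,-0.42,0.3,0,0,0,-4.7,0,-0.42,0.3,0,0,0,-4.5,0,-0.42,0.3,0,0,0,0,0,0,0.3,0,0,0,0,0,0,0.3],
)

```text
t: 51.15
tool_pos: [0.3876, 0.2426, 0.262]
tool_rot: [-1.195, 1.215, -1.22]
contact_force: [0.5, -0.1, -0.4]
opening: 0.033
```

```bash
python3 - <<'E'
from h import *
corr([.4057,.2464,.25]); d=grab('wrist'); held(d); wells(d)
E
```

```text
pos [0.3876 0.2426 0.262 ] F [ 0.5 -0.1 -0.4] op 0.033 CORR turn [-0.008  0.027 -0.003] shift cm [-0.4   1.22  1.8 ]
held top y -38.2 tilt [-0.01   0.005] x range [-18.4  14.5] z [-14.8  14.7] 3885
well floor [299.  86.] mean [409.  342.9  36.9] circ [410.3 342.5] 21.0 239
well floor [294. 123.] mean [403.9 304.3  36.9] circ [408.1 295.1] 21.0 214
well floor [296. 173.] mean [405.9 247.9  36.8] circ [405.9 247.8] 20.9 1000
```

servo_tool(
  commands=[-0.008,0.027,-0.003,-0.4,0,1.75,0.3,0,0,0,0,3,0,0.3,0,0,0,0,4.5,0,0.3,0,0,0,0,4.5,0,0.3,0,0,0,0,3,0,0.3,0,0,0,0,1.5,0,0.3,0,0,0,0,0,0,0.3,0,0,0,0,0,0,0.3],
)

```text
t: 52.0
tool_pos: [0.4116, 0.2361, 0.0953]
tool_rot: [-1.176, 1.246, -1.252]
contact_force: [1.0, -0.2, -0.7]
opening: 0.0328
```

```bash
python3 - <<'E'
from h import *
corr([.4059,.2461,.04]); held()
E
```

```text
pos [0.4116 0.2361 0.0953] F [ 1.  -0.2 -0.7] op 0.0328 CORR turn [-0.007 -0.016 -0.002] shift cm [-0.95  5.53 -0.66]
held top y -37.9 tilt [-0.01   0.004] x range [-17.7  15.1] z [-14.8  14.6] 3896
```

servo_tool(
  commands=[-0.007,-0.016,-0.002,-0.95,0.8,-0.62,0.3,0,0,0,0,1.1,0,0.3,0,0,0,0,1.1,0,0.3,0,0,0,0,1.1,0,0.3,0,0,0,0,0.6,0,0.3,0,0,0,0,0,0,0.3,0,0,0,0,0,0,0.3],
)

```text
t: 52.75
tool_pos: [0.4083, 0.2478, 0.0481]
tool_rot: [-1.185, 1.235, -1.238]
contact_force: [-0.9, 0.8, -0.8]
opening: 0.033
```

```bash
python3 - <<'E'
from h import *
corr([.4059,.2463,.0205]); d=grab('wrist'); held(d);wells(d)
E
```

```text
pos [0.4083 0.2478 0.0481] F [-0.9  0.8 -0.8] op 0.033 CORR turn [-0.005  0.001 -0.003] shift cm [ 0.17  2.76 -0.24]
held top y -38.1 tilt [-0.01   0.004] x range [-17.9  14.8] z [-14.8  14.7] 3901
well floor [392.  61.] mean [465.4 342.3  36.9] circ [475.5 339.9] 21.1 674
well floor [288.  87.] mean [414.4 332.4  36.9] circ [410.5 342.7] 21.1 664
well floor [277. 139.] mean [407.9 307.8  36.8] circ [408.3 295.5] 21.1 867
well floor [391. 146.] mean [466.8 301.7  36.8] circ [472.7 292.3] 21.1 738
well floor [205. 168.] mean [368.5 293.8  31.5] circ [368.8 293.6] 9.9 564
well floor [276. 232.] mean [405.4 257.3  36.8] circ [406.1 247.9] 21.0 1547
well floor [385. 236.] mean [466.1 252.2  37. ] circ [470.3 245.4] 21.0 468
```

servo_tool(
  commands=[-0.005,0,-0.003,0.17,0.3,-0.22,0.3,0,0,0,0,0.6,0,0.3,0,0,0,0,0.6,0,0.3,0,0,0,0,0.6,0,0.3,0,0,0,0,0.5,0,0.3,0,0,0,0,0,0,0.3],
)

```text
t: 53.4
tool_pos: [0.4075, 0.2464, 0.0216]
tool_rot: [-1.187, 1.235, -1.239]
contact_force: [0.9, -0.0, -0.0]
opening: 0.0334
```

```bash
python3 - <<'E'
from h import *
corr([.4059,.2463,.0205]); d=grab('wrist'); held(d)
E
```

```text
pos [0.4075 0.2464 0.0216] F [ 0.9 -0.  -0. ] op 0.0334 CORR turn [-0.004  0.001 -0.001] shift cm [ 0.02  0.11 -0.16]
held top y -37.7 tilt [-0.011  0.002] x range [-17.9  15. ] z [-14.7  14.6] 3909
```

servo_tool(
  commands=[-0.004,0,0,0,0.1,-0.15,0.3,0,0,0,0,0,0,0.5,0,0,0,0,0,0,0.6,0,0,0,0,0,0,0.6,0,0,0,0,-0.7,0,0.6,0,0,0,0,-1.5,0,0.6,0,0,0,0,-3,0,0.6,0,0,0,0,-5,0,0.6,0,0,0,0,-5,0,0.6,0,0,0,0,-5,0,0.6,0,0,0,0,-3,0,0.6,0,0,0,0,0,0,0.6,0,0,0,0,0,0,0.6],
)

```text
t: 54.75
tool_pos: [0.4011, 0.2459, 0.2628]
tool_rot: [-1.197, 1.242, -1.232]
contact_force: [0.4, -0.5, -0.9]
opening: 0.0507
```

```bash
python3 - <<'E'
from h import *
corr([.3565,-.2905,.25])
d=grab('wrist','w14.png')
show(discs(d,.052,.065,(.38,.52,.15,.45),100)); wells(d)
E
```

```text
pos [0.4011 0.2459 0.2628] F [ 0.4 -0.5 -0.9] op 0.0507 CORR turn [ 0.008  0.003 -0.   ] shift cm [53.77  1.29 -2.48]
[288.0, 89.0] mean [409.7 341.5  58.9] circ [409.6 341.4] 17.8 rect [409.7 341.6] [34.2 35.1] 88.1 988
[350.0, 89.0] mean [473.  338.5  58.8] circ [473.6 338.4] 17.9 rect [473.4 338.6] [34.9 35. ] 87.8 1010
[288.0, 135.0] mean [408.2 294.7  59. ] circ [408.1 294.3] 17.9 rect [408.2 294.3] [34.5 34.4] 87.7 882
[347.0, 136.0] mean [471.2 291.4  58.8] circ [471.9 291.2] 18.0 rect [471.5 291.2] [34.9 35.1] 14.4 906
[345.0, 178.0] mean [469.  246.2  58.8] circ [469.9 245.8] 18.2 rect [469.5 245.5] [34.5 35.5] 43.3 824
[288.0, 179.0] mean [406.9 248.   58.8] circ [406.9 247.2] 17.9 rect [407.2 247.6] [34.7 34.5] 86.3 809
well floor [289.  89.] mean [411.5 342.4  36.9] circ [410.3 342.5] 21.0 255
well floor [286. 125.] mean [406.3 304.9  36.9] circ [408.1 295.2] 21.0 223
```

View pics/w14.png

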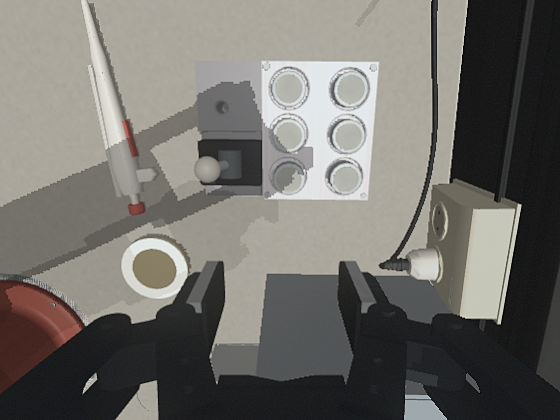

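servo_tool(
  commands=[0.008,0.003,0,2,0,0.2,0.55,0,0,0,4.7,0,0.2,0.55,0,0,0,4.7,0,0.2,0.55,0,0,0,4.7,0,0.2,0.55,0,0,0,4.7,0,0.2,0.55,0,0,0,4.7,0,0.2,0.55,0,0,0,4.7,0,0.2,0.55,0,0,0,4.7,0,0.2,0.55,0,0,0,4.7,0,0,0.55,0,0,0,4.7,0,-0.5,0.55,0,0,0,4.7,0,-1.5,0.55,0,0,0,3.5,0,-1.5,0.55,0,0,0,0,0,-1,0.55,0,0,0,0,0,0,0.55,0,0,0,0,0,0,0.55],
)

```text
t: 56.3
tool_pos: [0.3355, -0.288, 0.2273]
tool_rot: [-1.211, 1.285, -1.189]
contact_force: [0.7, 0.3, -0.2]
opening: 0.0468
```

```bash
python3 - <<'E'
from h import *
corr([.3565,-.2905,.25])
d=grab('wrist','w15.png')
show(discs(d,.08,.10,(.3,.56,-.45,-.22),50))
E
```

```text
pos [ 0.3355 -0.288   0.2273] F [ 0.7  0.3 -0.2] op 0.0468 CORR turn [ 0.052  0.006 -0.026] shift cm [ 0.11 -2.38  1.99]
[311.0, 199.0] mean [ 355.4 -287.9   91.7] circ [ 355.9 -289.7] 18.8 rect [ 355.7 -289.7] [27.3 27.1] 86.4 852
```

View pics/w15.png

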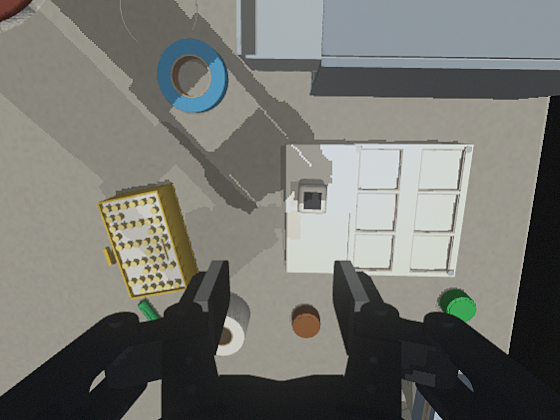

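servo_tool(
  commands=[0.052,0.02,-0.026,0.1,0,1.0,0.55,0,0,0,0,2,1,0.55,0,0,0,0,4,0,0.55,0,0,0,0,2.5,0,0.55,0,0,0,0,1,0,0.55,0,0,0,0,0,0,0.55,0,0,0,0,0,0,0.55],
)

```text
t: 57.05
tool_pos: [0.3621, -0.2827, 0.1305]
tool_rot: [-1.188, 1.232, -1.242]
contact_force: [0.7, 0.0, -0.2]
opening: 0.0471
```

```bash
python3 - <<'E'
from h import *
corr([.3563,-.2907,.09],-.06)
d=grab('wrist')
show(discs(d,.08,.10,(.3,.56,-.45,-.22),50))
E
```

```text
pos [ 0.3621 -0.2827  0.1305] F [ 0.7  0.  -0.2] op 0.0471 CORR turn [-0.006  0.021  0.002] shift cm [ 0.81  4.05 -0.58]
[273.0, 237.0] mean [ 356.2 -286.7   91.5] circ [ 356.1 -289.6] 18.9 rect [ 356.  -289.6] [27.5 26.6] 86.7 1648
```

servo_tool(
  commands=[-0.006,0.021,0.002,0.8,0.5,-0.58,0.55,0,0,0,0,1,0,0.55,0,0,0,0,1,0,0.55,0,0,0,0,0.7,0,0.55,0,0,0,0,0.4,0,0.55,0,0,0,0,0,0,0.55,0,0,0,0,0,0,0.55],
)

```text
t: 57.8
tool_pos: [0.3569, -0.2935, 0.095]
tool_rot: [-1.179, 1.251, -1.26]
contact_force: [0.4, -0.6, 0.3]
opening: 0.0472
```

```bash
python3 - <<'E'
from h import *
corr([.3564,-.2907,.027],-.06)
d=grab('wrist','w16.png')
show(discs(d,.08,.10,(.3,.56,-.45,-.22),50))
E
```

```text
pos [ 0.3569 -0.2935  0.095 ] F [ 0.4 -0.6  0.3] op 0.0472 CORR turn [-0.004 -0.003  0.004] shift cm [-0.3   6.79 -0.09]
[280.0, 241.0] mean [ 356.1 -286.6   91.4] circ [ 355.9 -289.7] 19.1 rect [ 355.9 -289.6] [27.9 27.1] 86.5 2380
```

View pics/w16.png

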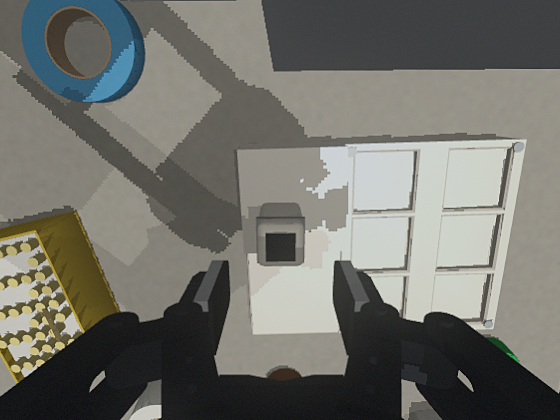

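servo_tool(
  commands=[-0.004,-0.003,0.004,-0.3,0.6,-0.09,0.55,0,0,0,0,0.9,0,0.55,0,0,0,0,0.9,0,0.55,0,0,0,0,0.9,0,0.55,0,0,0,0,0.8,0,0.55,0,0,0,0,0.5,0,0.55,0,0,0,0,0,0,0.55,0,0,0,0,0,0,0.55],
)

```text
t: 58.65
tool_pos: [0.356, -0.2898, 0.0445]
tool_rot: [-1.181, 1.254, -1.252]
contact_force: [-0.5, 0.1, 0.1]
opening: 0.0471
```

```bash
python3 - <<'E'
from h import *
corr([.3564,-.2905,.027],-.06)
E
```

```text
pos [ 0.356  -0.2898  0.0445] F [-0.5  0.1  0.1] op 0.0471 CORR turn [ 0.001  0.001 -0.001] shift cm [0.07 1.75 0.05]
```

servo_tool(
  commands=[0,0,0,0.07,0.6,0.05,0.55,0,0,0,0,0.7,0,0.55,0,0,0,0,0.4,0,0.55,0,0,0,0,0,0,0.4,0,0,0,0,0,0,0.2,0,0,0,0,0,0,0.15,0,0,0,0,0,0,0.15,0,0,0,0,0,0,0.15,0,0,0,0,0,0,0.15],
  grip_force=80,
)

```text
t: 59.55
tool_pos: [0.3572, -0.2914, 0.0273]
tool_rot: [-1.181, 1.252, -1.254]
contact_force: [-0.9, -0.1, -0.8]
opening: 0.025
```

```bash
python3 - <<'E'
from h import *
corr([.3564,-.2905,.027],-.06)
d=grab('wrist','w17.png'); held(d)
E
```

```text
pos [ 0.3572 -0.2914  0.0273] F [-0.9 -0.1 -0.8] op 0.025 CORR turn [-0.001  0.001  0.001] shift cm [-0.08  0.03 -0.08]
held top y -27.7 tilt [-0.286  0.01 ] x range [-15.2 -11.1] z [-12.8  13.4] 109
```

View pics/w17.png

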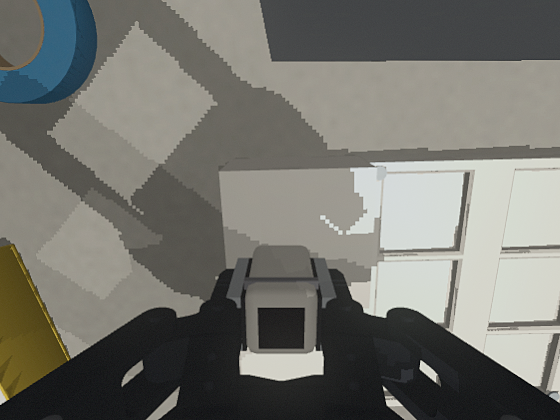

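servo_tool(
  commands=[0,0,0,0,-0.5,0,0.15,0,0,0,0,-0.8,0,0.15,0,0,0,0,-0.8,0,0.15,0,0,0,0,-0.8,0,0.15,0,0,0,0,-0.8,0,0.15,0,0,0,0,-0.8,0,0.15,0,0,0,0,-1.5,0,0.15,0,0,0,0,-3,0,0.15,0,0,0,0,0,0,0.15,0,0,0,0,0,0,0.15],
)

```text
t: 60.6
tool_pos: [0.3574, -0.2916, 0.1253]
tool_rot: [-1.181, 1.249, -1.256]
contact_force: [-0.6, 0.3, -1.3]
opening: 0.025
```

```bash
cat >> h.py <<'E'
def heldp(d=None):
    d=d or grab('wrist'); W=cloud(d); o=monitor.get_obs(); Rm=R.from_rotvec(o['tool_rot']).as_matrix()
    T=(W-np.array(o['tool_pos']))@Rm*1000
    m=(np.abs(T[...,0])<25)&(np.abs(T[...,2])<20)&(T[...,1]>-80)&(T[...,1]<-50)
    P=T[m]; y0=np.percentile(P[:,1],1); print('y hist',np.histogram(P[:,1],bins=10))
    Q=P[np.abs(P[:,1]-np.median(P[:,1]))<1.5]; A=np.c_[Q[:,[0,2]],np.ones(len(Q))]; c=np.linalg.lstsq(A,Q[:,1],rcond=None)[0]
    print('probe top y',np.median(P[:,1]).round(1),'tilt',c[:2].round(3),'x',np.percentile(Q[:,0],[1,99]).round(1),'z',np.percentile(Q[:,2],[1,99]).round(1))
E
python3 - <<'E'
from h import *
corr([.3564,-.2905,.27],-.06)
d=grab('wrist','w18.png'); heldp(d)
E
```

```text
pos [ 0.3574 -0.2916  0.1253] F [-0.6  0.3 -1.3] op 0.025 CORR turn [-0.002  0.001  0.003] shift cm [ -0.05 -14.47  -0.07]
y hist (array([ 274,  245,  279,  335, 2614, 2494,  729,  582,  322,  298]), array([-79.99860388, -76.99885412, -73.99910436, -70.9993546 ,
       -67.99960484, -64.99985508, -62.00010532, -59.00035556,
       -56.0006058 , -53.00085604, -50.00110629]))
probe top y -64.7 tilt [-0.015  0.   ] x [-14.6   9.3] z [-15.5  13.7]
```

View pics/w18.png

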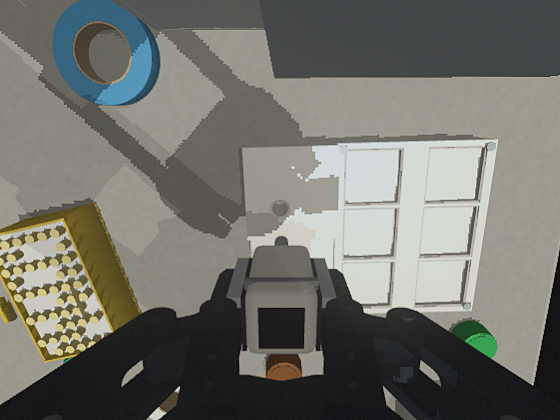

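```bash
python3 - <<'E'
from h import *
d=grab('wrist'); W=cloud(d)
c=W[185:235,255:305]; z=c[...,2]
m=(z<.040)&~np.isnan(z)
n,l,st,ce=cv2.connectedComponentsWithStats(m.astype(np.uint8))
for k in range(1,n):
    if st[k,4]>15: print(ce[k]+[255,185],st[k,4],(c[l==k].mean(0)*1000).round(1), c[l==k][:,:2].min(0),c[l==k][:,:2].max(0))
f=d['frame'][:,:,::-1]
cv2.imwrite('pics/hole.png',cv2.resize(f[175:260,235:330],None,fx=6,fy=6,interpolation=cv2.INTER_CUBIC))
print((W[195:220:3,281]*1000).round(1).tolist())
E
```

```text
[278.61077844 207.79041916] 167 [ 355.3 -294.5   23.8] [ 0.34976067 -0.29608629] [ 0.36146496 -0.28966312]
[[358.2, -278.5, 45.6], [358.0, -281.4, 43.3], [357.9, -283.8, 43.3], [357.3, -295.3, 10.0], [357.3, -295.6, 18.4], [357.2, -295.5, 27.4], [357.2, -295.4, 36.3], [357.2, -296.1, 41.8], [357.1, -297.6, 44.9]]
```

View pics/hole.png

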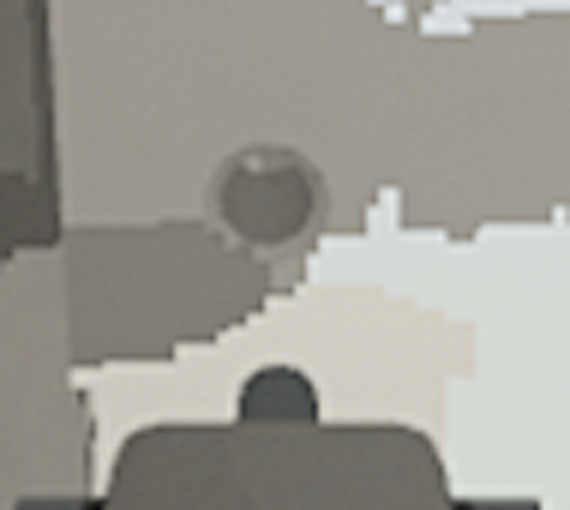

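servo_tool(
  commands=[0,0,0,0,-3,0,0.15,0,0,0,0,-4.5,0,0.15,0,0,0,0,-4.5,1.5,0.15,0,0,0,0,-3,1.5,0.15,0,0.02,0,-2.5,0,1,0.15,0,0,0,-4.7,0,-0.2,0.15,0,0,0,-4.7,0,-0.2,0.15,0,0,0,-4.7,0,-0.2,0.15,0,0,0,-4.7,0,-0.2,0.15,0,0,0,-4.7,0,-0.2,0.15,0,0,0,-4.7,0,-0.2,0.15,0,0,0,-4.7,0,-0.2,0.15,0,0,0,-4.7,0,-0.2,0.15,0,0,0,-4.7,0,-0.8,0.15,0,0,0,-4.7,0,-1.2,0.15,0,0,0,-4.5,0,-1.5,0.15,0,0,0,-2.5,0,-1.5,0.15,0,0,0,-1,0,-0.5,0.15,0,0,0,0,0,0,0.15,0,0,0,0,0,0,0.15],
)

```text
t: 62.7
tool_pos: [0.3664, 0.3079, 0.2601]
tool_rot: [-1.188, 1.298, -1.253]
contact_force: [0.5, 1.2, -0.5]
opening: 0.0251
```

```bash
python3 - <<'E'
from h import *
corr([.3375,.3236,.25],-.05)
d=grab('wrist','w19.png'); heldp(d)
E
```

```text
pos [0.3664 0.3079 0.2601] F [ 0.5  1.2 -0.5] op 0.0251 CORR turn [ 0.032 -0.036 -0.003] shift cm [-1.31  1.11 -2.98]
y hist (array([ 273,  246,  308,  322, 3102, 2178,  570,  587,  294,  301]), array([-79.99541363, -76.99674428, -73.99807493, -70.99940558,
       -68.00073623, -65.00206688, -62.00339754, -59.00472819,
       -56.00605884, -53.00738949, -50.00872014]))
probe top y -65.1 tilt [-0.017  0.001] x [-14.5   9.4] z [-15.3  13.6]
```

View pics/w19.png

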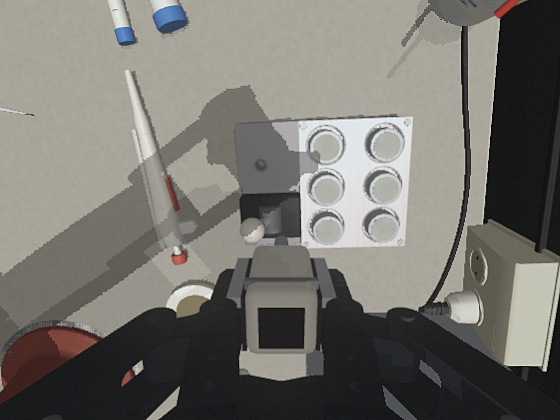

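servo_tool(
  commands=[0.032,-0.036,-0.003,-0.7,0,-1.5,0.15,0,0,0,-0.6,0,-1.4,0.15,0,0,0,0,2,0,0.15,0,0,0,0,3.5,0,0.15,0,0,0,0,3.5,0,0.15,0,0,0,0,2.5,0,0.15,0,0,0,0,1,0,0.15,0,0,0,0,0,0,0.15,0,0,0,0,0,0,0.15],
)

```text
t: 63.65
tool_pos: [0.3428, 0.3173, 0.135]
tool_rot: [-1.17, 1.257, -1.26]
contact_force: [-0.3, 0.1, -0.1]
opening: 0.0255
```

```bash
python3 - <<'E'
from h import *
corr([.3375,.3236,.10],-.05)
d=grab('wrist','w20.png'); heldp(d)
E
```

```text
pos [0.3428 0.3173 0.135 ] F [-0.3  0.1 -0.1] op 0.0255 CORR turn [-0.005 -0.019 -0.003] shift cm [-0.58  3.5  -0.59]
y hist (array([ 273,  241,  285,  355, 2729, 2383,  722,  581,  328,  286]), array([-79.98957346, -76.99080122, -73.99202898, -70.99325673,
       -67.99448449, -64.99571225, -61.99694001, -58.99816776,
       -55.99939552, -53.00062328, -50.00185103]))
probe top y -64.8 tilt [-0.014  0.002] x [-14.1   9.7] z [-15.3  13.9]
```

View pics/w20.png

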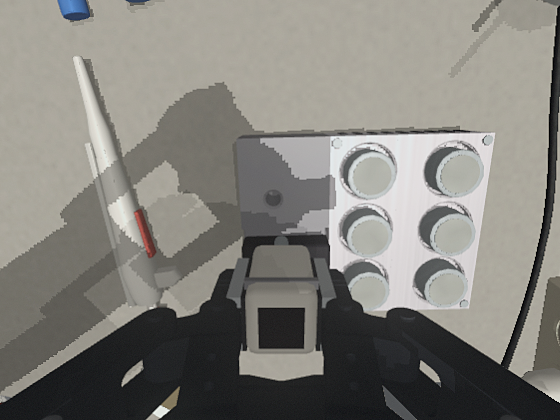

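```bash
cat >> h.py <<'E'
def ray(d,uv,z):
    K=np.array(d['camera_matrix']);D=np.array(d['dist_coeffs']);T=np.array(d['cam_to_world'])
    p=cv2.undistortPoints(np.array([[uv]],float),K,D)[0,0]
    v=T[:3,:3]@np.array([p[0],p[1],1]); s=(z-T[2,3])/v[2]; return ((T[:3,3]+s*v)*1000).round(1)
E
python3 - <<'E'
from h import *
d=grab('wrist'); f=d['frame'][:,:,::-1]
cv2.imwrite('pics/hole2.png',cv2.resize(f[165:260,235:330],None,fx=6,fy=6,interpolation=cv2.INTER_CUBIC))
W=cloud(d); print((W[180:216:4,273]*1000).round(1).tolist())
for uv in ((272,198),(273,198)): print(ray(d,uv,.0443))
P=proj(d,[[.33645,.3255,.0443]]); print(P)
E
```

```text
[[338.3, 341.2, 45.0], [338.1, 338.1, 44.6], [337.8, 334.9, 44.7], [336.3, 323.4, 7.8], [336.0, 319.7, 7.4], [336.3, 319.6, 21.6], [336.5, 319.6, 35.0], [336.6, 318.5, 43.1], [336.4, 315.8, 45.0]]
[336.4 327.   44.3]
[337.2 326.9  44.3]
[[272.16148139 199.81334492]]
```

View pics/hole2.png

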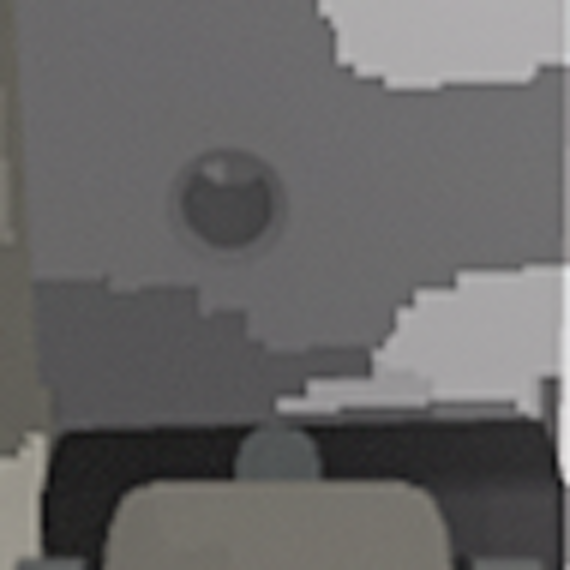

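servo_tool(
  commands=[-0.005,-0.019,-0.003,-0.6,0.5,-0.56,0.15,0,0,0,0,0.9,0,0.15,0,0,0,0,0.9,0,0.15,0,0,0,0,0.9,0,0.15,0,0,0,0,0.9,0,0.15,0,0,0,0,0.5,0,0.15,0,0,0,0,0,0,0.15,0,0,0,0,0,0,0.15],
)

```text
t: 64.55
tool_pos: [0.3388, 0.326, 0.0881]
tool_rot: [-1.181, 1.242, -1.244]
contact_force: [0.2, -0.4, -0.2]
opening: 0.0254
```

```bash
python3 - <<'E'
from h import *
corr([.3377,.3239,.07],-.05)
d=grab('wrist','w21.png')
E
```

```text
pos [0.3388 0.326  0.0881] F [ 0.2 -0.4 -0.2] op 0.0254 CORR turn [-0.004  0.003 -0.003] shift cm [ 0.22  1.81 -0.11]
```

View pics/w21.png

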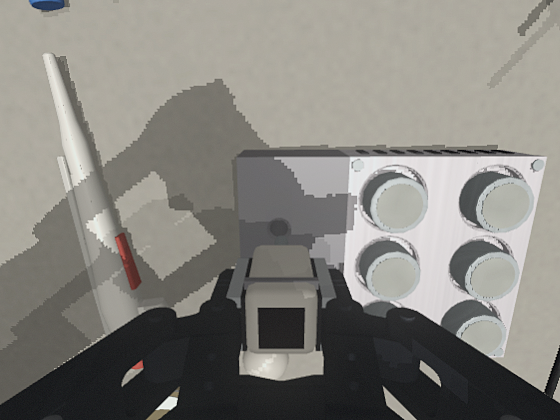

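servo_tool(
  commands=[-0.004,0.003,-0.003,0.22,0.3,-0.1,0.15,0,0,0,0,0.6,0,0.15,0,0,0,0,0.6,0,0.15,0,0,0,0,0.3,0,0.15,0,0,0,0,0,0,0.15,0,0,0,0,0,0,0.15],
)

```text
t: 65.2
tool_pos: [0.3383, 0.3239, 0.0695]
tool_rot: [-1.183, 1.246, -1.246]
contact_force: [0.0, 0.6, -0.3]
opening: 0.0254
```

```bash
python3 - <<'E'
from h import *
corr([.3377,.3239,.05],-.05)
d=grab('wrist'); f=d['frame'][:,:,::-1]
cv2.imwrite('pics/hole3.png',cv2.resize(f[185:360,200:360],None,fx=4,fy=4,interpolation=cv2.INTER_CUBIC)[:600])
d=grab('scene'); u,v=proj(d,[[.337,.325,.05]])[0]; print(u,v)
E
```

```text
pos [0.3383 0.3239 0.0695] F [ 0.   0.6 -0.3] op 0.0254 CORR turn [-0.001 -0.001 -0.001] shift cm [ 0.01  1.95 -0.06]
169.57367963196424 211.44213110748046
```

View pics/hole3.png

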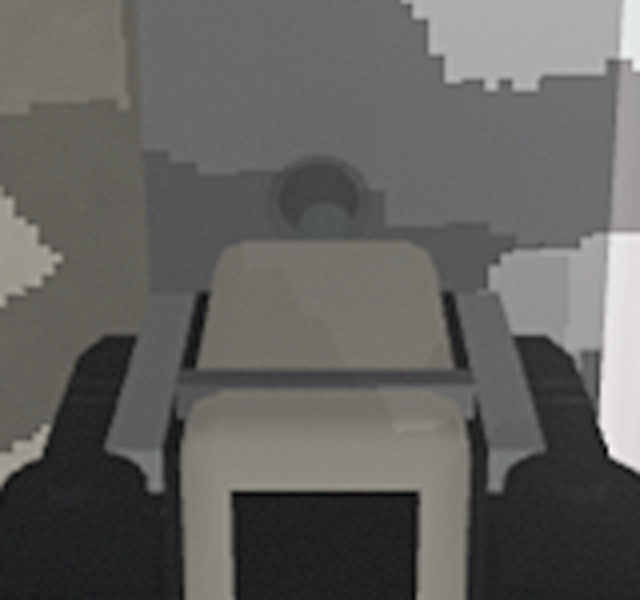

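servo_tool(
  commands=[0,0,0,0,0.3,-0.09,0.15,0,0,0,0,0.4,0,0.15,0,0,0,0,0.4,0,0.15,0,0,0,0,0.4,0,0.15,0,0,0,0,0,0,0.15,0,0,0,0,0,0,0.15],
)

```text
t: 65.9
tool_pos: [0.3375, 0.3242, 0.0536]
tool_rot: [-1.182, 1.246, -1.246]
contact_force: [-0.0, -0.3, -0.2]
opening: 0.0253
```

```bash
python3 - <<'E'
from h import *
corr([.3377,.3239,.0275],-.05)
d=grab('wrist'); heldp(d); f=d['frame'][:,:,::-1]
cv2.imwrite('pics/hole4.png',cv2.resize(f[185:360,200:360],None,fx=4,fy=4,interpolation=cv2.INTER_CUBIC)[:600])
E
```

```text
pos [0.3375 0.3242 0.0536] F [-0.  -0.3 -0.2] op 0.0253 CORR turn [-0.002 -0.001 -0.002] shift cm [0.03 2.61 0.01]
y hist (array([ 281,  231,  319,  315, 3149, 2168,  544,  580,  294,  303]), array([-79.9907634 , -76.99208339, -73.99340337, -70.99472336,
       -67.99604334, -64.99736333, -61.99868331, -59.0000033 ,
       -56.00132328, -53.00264327, -50.00396325]))
probe top y -65.2 tilt [-0.015  0.   ] x [-14.2   9.5] z [-15.1  14.1]
```

View pics/hole4.png

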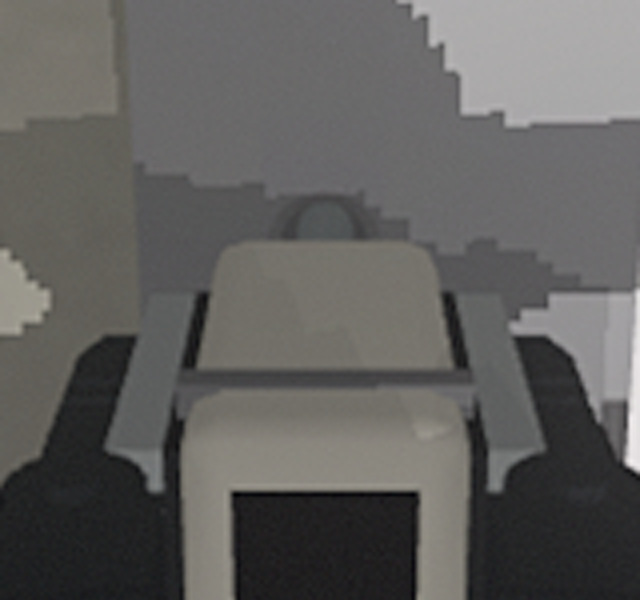

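servo_tool(
  commands=[-0.002,0,-0.002,0.03,0.4,0,0.15,0,0,0,0,0.5,0,0.15,0,0,0,0,0.5,0,0.15,0,0,0,0,0.5,0,0.15,0,0,0,0,0.4,0,0.15,0,0,0,0,0.2,0,0.15,0,0,0,0,0,0,0.15],
)

```text
t: 66.65
tool_pos: [0.3379, 0.3241, 0.0271]
tool_rot: [-1.185, 1.246, -1.247]
contact_force: [0.2, -0.2, 1.5]
opening: 0.025
```

```bash
python3 - <<'E'
from h import *
corr([.3377,.3239,.0273],-.05)
d=grab('wrist'); heldp(d)
E
```

```text
pos [0.3379 0.3241 0.0271] F [ 0.2 -0.2  1.5] op 0.025 CORR turn [ 0.    -0.001  0.   ] shift cm [ 0.02 -0.02 -0.02]
y hist (array([ 263,  244,  314,  309, 3081, 2210,  573,  601,  282,  302]), array([-79.9870036 , -76.98858688, -73.99017016, -70.99175344,
       -67.99333672, -64.99492   , -61.99650328, -58.99808656,
       -55.99966984, -53.00125312, -50.0028364 ]))
probe top y -65.1 tilt [-0.014 -0.   ] x [-14.3   9.6] z [-15.2  13.9]
```

servo_tool(
  commands=[0,0,0,0,0.15,0,0.15,0,0,0,0,0.1,0,0.15],
)

```text
t: 66.9
tool_pos: [0.338, 0.3242, 0.0271]
tool_rot: [-1.187, 1.247, -1.247]
contact_force: [-3.2, -1.3, 5.2]
opening: 0.0255
```

servo_tool(
  commands=[0,0,0,0,-0.1,0,0.2,0,0,0,0,0,0,0.4,0,0,0,0,0,0,0.45,0,0,0,0,0,0,0.45,0,0,0,0,-0.6,0,0.45,0,0,0,0,-0.8,0,0.45,0,0,0,0,-1,0,0.45,0,0,0,0,-1.5,0,0.45,0,0,0,0,-3,0,0.45,0,0,0,0,-4,0,0.45,0,0,0,0,-4.5,0,0.45,0,0,0,2,-4,-2,0.3,0,0,0,3,0,-2,0.1,0,0,0,0,0,0,0.1,0,0,0,0,0,0,0.1],
)

```text
t: 68.4
tool_pos: [0.295, 0.2755, 0.2396]
tool_rot: [-1.176, 1.242, -1.247]
contact_force: [-0.2, -0.3, 0.8]
opening: 0.0087
```

```bash
python3 - <<'E'
from h import *
corr([.30,.267,.24],-.05)
d=grab('wrist','w22.png')
show(discs(d,.052,.065,(.38,.52,.15,.45),100)); wells(d)
print('tall');show(discs(d,.075,.12,(.28,.40,.2,.38),30))
E
```

```text
pos [0.295  0.2755 0.2396] F [-0.2 -0.3  0.8] op 0.0087 CORR turn [-0.008 -0.    -0.005] shift cm [ 0.83 -0.04  0.54]
[456.0, 114.0] mean [472.1 338.6  58.5] circ [473.3 338.1] 18.3 rect [473.1 338.5] [35.6 34.6] 43.2 1127
[392.0, 114.0] mean [408.5 341.5  58.6] circ [409.4 341.1] 17.9 rect [409.4 341.4] [34.3 35.1] 87.6 1088
[389.0, 161.0] mean [407.1 295.   58.7] circ [408.2 294.2] 18.2 rect [407.8 294.7] [35.3 34.8] 56.5 981
[450.0, 161.0] mean [470.3 291.7  58.5] circ [471.6 291. ] 18.0 rect [471.1 290.8] [34.6 35.5] 4.8 1000
[444.0, 204.0] mean [468.1 246.5  58.5] circ [469.  245.4] 18.4 rect [469.2 245.5] [35.2 35.2] 78.2 915
[386.0, 206.0] mean [405.8 248.2  58.6] circ [406.6 247.2] 18.0 rect [406.5 247.4] [35.  34.8] 36.0 883
tall
[323.0, 135.0] mean [336.5 326.8  91.8] circ [337.3 326.1] 18.7 rect [337.3 326.1] [26.3 26.9] 87.2 884
[314.0, 201.0] mean [325.4 269.2 103.2] circ [326.  267.5] 12.8 rect [325.8 267.6] [24.8 24.5] 59.1 580
```

View pics/w22.png

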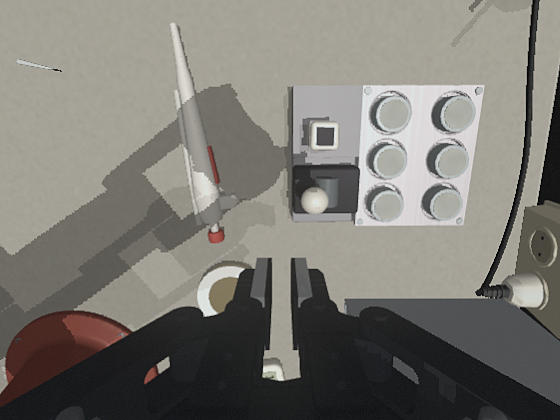

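servo_tool(
  commands=[-0.008,0,-0.005,0.8,0,1.4,0.6,0,0,0,0,0,1.4,0.6,0,0,0,0,2,0,0.6,0,0,0,0,3,0,0.6,0,0,0,0,2.5,0,0.6,0,0,0,0,1,0,0.6,0,0,0,0,0,0,0.6,0,0,0,0,0,0,0.6],
)

```text
t: 69.25
tool_pos: [0.3269, 0.2686, 0.1493]
tool_rot: [-1.193, 1.25, -1.245]
contact_force: [-0.2, -0.1, 0.6]
opening: 0.0516
```

```bash
python3 - <<'E'
from h import *
corr([.324,.267,.10],-.05)
d=grab('wrist','w23.png')
show(discs(d,.075,.12,(.28,.40,.2,.38),30))
E
```

```text
pos [0.3269 0.2686 0.1493] F [-0.2 -0.1  0.6] op 0.0516 CORR turn [ 0.007 -0.     0.003] shift cm [ 0.16  4.93 -0.25]
[294.0, 135.0] mean [337.1 326.7  92. ] circ [337.2 326.1] 18.5 rect [337.5 326.1] [26.3 27.1] 87.2 1697
[282.0, 225.0] mean [326.6 270.  102.8] circ [326.2 267.7] 12.8 rect [326.1 267.9] [25.4 24.4] 23.4 1121
```

View pics/w23.png

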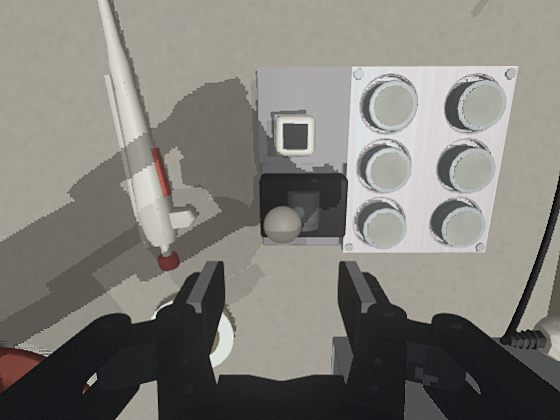

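servo_tool(
  commands=[0.007,0,0.003,0.15,1.5,-0.12,0.6,0,0,0,0,2,0,0.6,0,0,0,0,1.5,0,0.6,0,0,0,0,0.6,0,0.6,0,0,0,0,0,0,0.6,0,0,0,0,0,0,0.6],
)

```text
t: 69.9
tool_pos: [0.3318, 0.2709, 0.1015]
tool_rot: [-1.168, 1.239, -1.246]
contact_force: [-1.2, 1.3, 0.4]
opening: 0.0511
```

```bash
python3 - <<'E'
from h import *
corr([.3257,.2668,.048],-.05)
d=grab('wrist','w24.png')
show(discs(d,.075,.12,(.28,.40,.2,.38),30))
E
```

```text
pos [0.3318 0.2709 0.1015] F [-1.2  1.3  0.4] op 0.0511 CORR turn [-0.014  0.    -0.009] shift cm [ 0.49  5.34 -0.66]
[287.0, 146.0] mean [337.3 327.1  92. ] circ [337.6 326.2] 19.0 rect [337.5 326. ] [27.2 27. ] 86.9 2608
[273.0, 257.0] mean [326.9 270.7 102.3] circ [326.6 268.2] 12.8 rect [326.2 268.1] [24.6 24.4] 48.6 1757
```

View pics/w24.png

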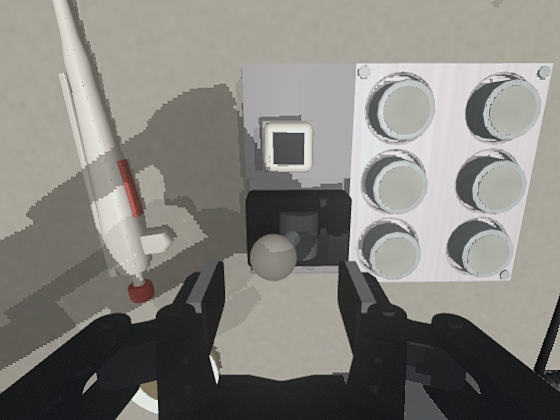

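servo_tool(
  commands=[-0.014,0,-0.009,0.5,0,-0.62,0.6,0,0,0,0,0.6,0,0.6,0,0,0,0,0.8,0,0.6,0,0,0,0,0.8,0,0.6,0,0,0,0,0.6,0,0.6,0,0,0,0,0,0,0.6,0,0,0,0,0,0,0.6],
)

```text
t: 70.65
tool_pos: [0.3256, 0.2663, 0.0726]
tool_rot: [-1.184, 1.245, -1.246]
contact_force: [0.5, 0.1, 0.0]
opening: 0.0514
```

```bash
python3 - <<'E'
from h import *
corr([.3257,.2668,.048],-.05)
E
```

```text
pos [0.3256 0.2663 0.0726] F [0.5 0.1 0. ] op 0.0514 CORR turn [-0.001  0.    -0.001] shift cm [-0.05  2.46 -0.  ]
```

servo_tool(
  commands=[0,0,0,-0.05,0.6,0,0.6,0,0,0,0,0.8,0,0.6,0,0,0,0,0.7,0,0.6,0,0,0,0,0.3,0,0.6,0,0,0,0,0,0,0.6,0,0,0,0,0,0,0.6],
)

```text
t: 71.25
tool_pos: [0.3256, 0.2668, 0.0462]
tool_rot: [-1.184, 1.245, -1.246]
contact_force: [0.8, -0.0, 0.1]
opening: 0.051
```

```bash
python3 - <<'E'
from h import *
corr([.3257,.2668,.048],-.05)
d=grab('wrist','w25.png')
E
```

```text
pos [0.3256 0.2668 0.0462] F [ 0.8 -0.   0.1] op 0.051 CORR turn [-0.001  0.    -0.   ] shift cm [ 0.   -0.18  0.01]
```

View pics/w25.png

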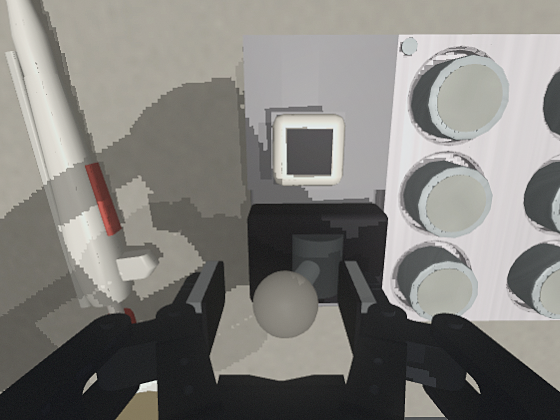

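servo_tool(
  commands=[0,0,0,0,-0.1,0.6,0.6,0,0,0,0,0,0.7,0.6,0,0,0,0,0,0.7,0.6,0,0,0,0,0,0.7,0.6,0,0,0,0,0,0.7,0.6,0,0,0,0,0,0.6,0.6],
)

```text
t: 71.9
tool_pos: [0.3687, 0.2653, 0.0487]
tool_rot: [-1.184, 1.246, -1.244]
contact_force: [-2.2, 0.0, 1.6]
opening: 0.0514
```

```bash
python3 - <<'E'
from h import *
corr([.3765,.265,.048],-.05)
d=grab('wrist','w26.png'); 
show(discs(d,.075,.12,(.28,.40,.2,.38),30))
E
```

```text
pos [0.3687 0.2653 0.0487] F [-2.2  0.   1.6] op 0.0514 CORR turn [-0.     0.001 -0.002] shift cm [-0.01  0.07  0.78]
[194.0, 150.0] mean [339.6 327.1  91.7] circ [337.7 326.2] 19.0 rect [337.6 326.1] [26.9 27.4] 87.1 5359
[230.0, 301.0] mean [349.2 272.  103.3] circ [348.9 271.8] 20.4 rect [348.1 267.7] [24.5 39.5] 85.3 5735
[352.0, 300.0] mean [395.  269.6 102.1] circ [396.4 265.3] 12.3 rect [396.3 265.4] [24.2  6.3] 87.2 2017
[150.0, 320.0] mean [325.5 275.2 119. ] circ [325.3 275.3] 2.2 rect [325.2 275.2] [4.4 1.1] 1.3 30
```

View pics/w26.png

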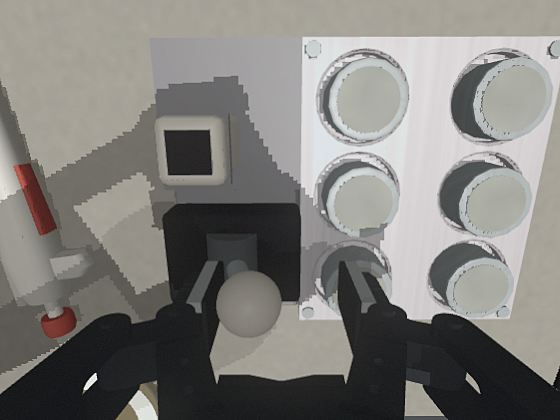

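Ball is moving with the rear finger. Push on.

servo_tool(
  commands=[0,0,0,0,0,0.4,0.6,0,0,0,0,0,0.4,0.6,0,0,0,0,0,0.2,0.6],
)

```text
t: 72.25
tool_pos: [0.3779, 0.2645, 0.0475]
tool_rot: [-1.188, 1.251, -1.243]
contact_force: [-9.4, 1.9, 5.0]
opening: 0.0512
```

servo_tool(
  commands=[0,0,0,0,0,0.15,0.6,0,0,0,0,0,0.1,0.6],
)

```text
t: 72.45
tool_pos: [0.3774, 0.2647, 0.0471]
tool_rot: [-1.195, 1.258, -1.239]
contact_force: [-5.4, 0.5, 4.9]
opening: 0.0511
```

```bash
python3 - <<'E'
from h import *
corr([.3765,.265,.048],-.05)
d=grab('wrist','w27.png')
E
```

```text
pos [0.3774 0.2647 0.0471] F [-5.4  0.5  4.9] op 0.0511 CORR turn [ 0.014 -0.001 -0.001] shift cm [-0.03 -0.08 -0.09]
```

View pics/w27.png

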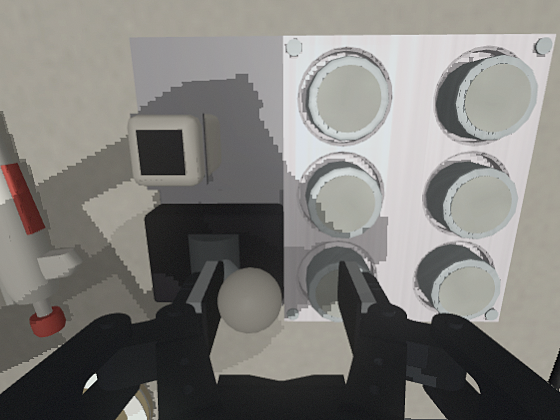

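servo_tool(
  commands=[0,0,0,0,0,-0.5,0.6,0,0,0,0,0,-0.5,0.65,0,0,0,0,-0.3,0,0.65,0,0,0,0,-0.8,0,0.65,0,0,0,0,-1,0,0.65,0,0,0,0,-1.5,0,0.65,0,0,0,0,-3,0,0.65,0,0,0,0,-4,0,0.65,0,0,0,0,-5,0,0.65,0,0,0,0,-3,0,0.65,0,0,0,0,0,0,0.65,0,0,0,0,0,0,0.65],
)

```text
t: 73.7
tool_pos: [0.3711, 0.2645, 0.2479]
tool_rot: [-1.184, 1.25, -1.243]
contact_force: [0.0, 0.5, 0.0]
opening: 0.0559
```

```bash
python3 - <<'E'
from h import *
corr([.36,.265,.25],-.05)
d=grab('wrist','w28.png')
show(discs(d,.052,.065,(.38,.52,.15,.45),100))
print('tall');show(discs(d,.075,.12,(.28,.40,.2,.38),30))
dt=grab('top'); f=dt['frame'][:,:,::-1]; cv2.imwrite('pics/topend.png',cv2.resize(f[160:265,100:440],None,fx=2.3,fy=2.3))
E
```

```text
pos [0.3711 0.2645 0.2479] F [0.  0.5 0. ] op 0.0559 CORR turn [ 0.002 -0.001 -0.003] shift cm [ 0.01 -0.21 -1.11]
[316.0, 106.0] mean [409.4 341.6  58.8] circ [409.6 341.2] 17.8 rect [409.7 341.7] [34.6 35.2] 86.7 1032
[380.0, 106.0] mean [472.6 338.6  58.7] circ [474.  338.4] 18.4 rect [473.3 338.5] [35.1 35.3] 62.4 1065
[316.0, 153.0] mean [407.9 294.9  58.8] circ [408.1 294.2] 18.0 rect [407.9 294.4] [35.2 35.1] 49.6 932
[377.0, 153.0] mean [470.9 291.6  58.7] circ [471.6 291.2] 18.0 rect [471.5 291.5] [34.7 35.1] 87.8 954
[374.0, 196.0] mean [468.7 246.4  58.6] circ [469.4 245.6] 17.9 rect [469.4 245.8] [34.2 35.1] 43.4 869
[316.0, 197.0] mean [406.6 248.2  58.8] circ [406.8 247.4] 17.8 rect [406.9 247.6] [34.9 34.6] 86.6 849
tall
[243.0, 127.0] mean [338.4 326.5  92.1] circ [337.7 326.2] 18.2 rect [337.6 326.1] [25.7 26.2] 86.9 833
[275.0, 190.0] mean [364.2 267.3 100.4] circ [362.8 265.3] 14.1 rect [364.4 265.8] [24.8 25.1] 41.7 570
```

View pics/w28.png

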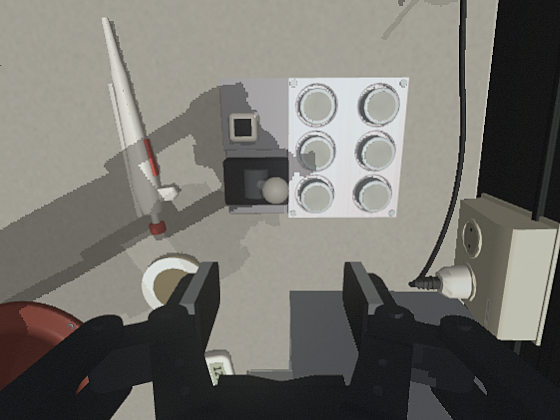

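View pics/topend.png

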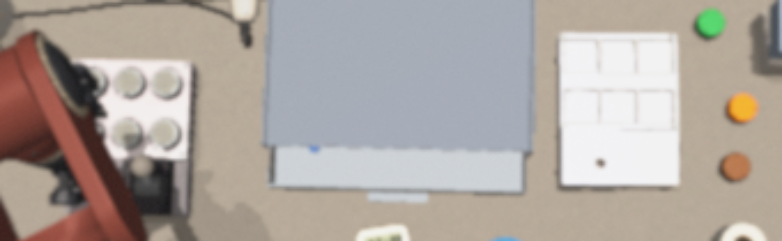

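```bash
python3 - <<'E'
from h import *
from scipy.optimize import least_squares
d=grab('wrist'); W=cloud(d)
m=(W[...,2]>.08)&(W[...,2]<.12)&(W[...,0]>.34)&(W[...,0]<.39)&(W[...,1]>.24)&(W[...,1]<.29)
P=W[m]
r=least_squares(lambda c:np.linalg.norm(P-c,axis=1)-.013,[.364,.266,.09],loss='soft_l1',f_scale=.0005)
print(r.x.round(4),len(P),np.abs(r.fun).mean())
org=np.array([.4401,.2937]);yaw=-.046;Rz=np.array([[np.cos(yaw),-np.sin(yaw)],[np.sin(yaw),np.cos(yaw)]])
b=Rz.T@(r.x[:2]-org); print('ball in block',b.round(4),'angle',np.arctan2(b[0]+.096,r.x[2]-.052)+.5, 'sin', np.arcsin((b[0]+.096)/.045)+.5)
E
```

```text
[0.3642 0.2653 0.0922] 555 0.0003870879744343679
ball in block [-0.0745 -0.0319] angle 0.9911681240361561 sin 0.9975185155602734
```

```bash
python3 - <<'E'
from h import *
d=grab('wrist'); show(discs(d,.052,.065,(.38,.52,.15,.45),100)); state()
print(ticket.finish_job())
E
```

```text
[318.0, 105.0] mean [409.4 341.6  58.9] circ [409.6 341.4] 17.9 rect [409.5 341.4] [35.1 34.8] 9.5 1048
[382.0, 105.0] mean [472.6 338.6  58.8] circ [473.2 338.5] 17.9 rect [473.3 338.5] [34.2 35.1] 87.2 1084
[318.0, 153.0] mean [407.8 294.9  58.9] circ [408.2 294.2] 17.9 rect [407.8 294.4] [35.1 34.1] 89.1 940
[379.0, 153.0] mean [470.9 291.6  58.7] circ [471.5 291.1] 18.0 rect [471.3 291. ] [35.1 34.6] 89.7 961
[376.0, 196.0] mean [468.7 246.5  58.7] circ [469.1 245.6] 17.9 rect [469.5 246. ] [34.8 34.6] 44.5 875
[317.0, 197.0] mean [406.6 248.2  58.7] circ [406.9 247.3] 17.8 rect [406.9 247.5] [34.8 34.9] 16.4 861
t 73.9 q [ 0.453 -0.389  1.94   0.004  1.596  0.504] pos [0.37   0.264  0.2449] rot [-1.189  1.252 -1.242] F [-0.5  0.7 -1.3] op 0.0551
[[-0.051 -0.007  0.999]
 [-0.999  0.001 -0.051]
 [-0.001 -1.    -0.007]]
the job is handed in; nothing more can be done
None
```

I moved all five pellets from the tray to wells 0, 1, 2, 4 and 5 and left the pellet already in well 3 where it was. I then pushed the probe home in the block's opening and swung the switch to its far side. The job was handed in at 73.9 s of the allowed 210 s, and no verdict was reported.

**Pellets:** the last picture shows all six within about 1.5 mm of their well axes. Their tops are 58.6–58.9 mm high, the same as the pellet that was there from the start, so they lie flat.

**Probe:** its head top is at 92 mm, the same as when it was parked, and my extra push met about 5 N with no further movement. It is within about 1 mm of the opening.

**Switch:** a sphere fit to the ball puts it at about 0.99–1.0 of its swing. The arm was clear of everything at the end.

**Checks that disagreed:**
- The cameras put the fingertips about 26–30 mm behind the reported TCP, so I set grasp heights from the camera depth.
- The top and wrist cameras differ by about 3 mm, so I used the wrist camera for positions.
- Before I pushed it, the switch ball looked about 5 mm short of a full-off lean, roughly 0.1 of the swing, which is well below 0.6.
- One pellet was found shifted about 2 mm in its pocket before I picked it up. The held pellets also read about 2 mm off in height during the carry. Neither affected the placing.

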